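Feel out the chamfered ends of test bars, rack them all alike and set the batch counter

ROBOT

A 7-joint arm with a two-finger parallel gripper is mounted at the origin on the work surface. World frame = base frame: x ahead of the robot, y to its left, z up, the work surface at z = 0. Lengths are in m, angles in rad, forces in N, time in s.
With the tool pointing down it reaches from about 0.4 to 0.85 m from the base axis. Payload 10.4 kg.
Tool frame: the origin (TCP) lies at the very end of the fingers, on their centre line; the grasp point (between the pads) lies 19 mm behind it (manip.grip_point_offset is the distance from the TCP to the grasp point, in m); z points along the fingers, y is the line along which they close (so a half turn about z gives the same grasp; the last joint's range is limited). The gripper opens to 85 mm and grips with 20 to 120 N. Pads are 22 mm wide; open, the fingers measure 114 mm over their backs; the gripper's body (76 mm by 85 mm) begins 54 mm behind the grasp point. The pads swing forward as they close: fully open they stand 13 mm farther back than shut.
Start: joints at [-1.264, 0.332, -0.065, 1.46, 0.022, 1.35, -0.088], TCP at [0.202, 0.591, 0.231] pointing down, gripper open.
Joint ranges: [-2.6, 2.6], [-0.5, 2.12], [-1.47, 1.34], [0.16, 2.42], [-1.27, 4.41], [0.06, 2.06], [-2.6, 2.6]. Speed limits (rad/s): [2.22, 2.22, 2.79, 2.79, 3.14, 3.14, 3.14].

INTERFACE

Orientations are given as a unit quaternion [x, y, z, w].
In Python, from workcell import manip gives the robot as it stands. The module is installed in compiled form; this text tells all that it offers.
- The arm moves only by the shell command python3 -m inch 'ROWS' [OPENING] [FORCE]. ROWS is JSON, a list of rows, each a list of 2 entries, a list of its own where there are three numbers: the shift along the tool's x, y, z each as a share of 0.08 m, from -1 to 1, then the turn, a rotation vector about the tool's x, y, z each as a share of 45 degrees, from -1 to 1. A call has exactly 10 rows; each row is the pose to reach, as a shift and turn from the pose commanded when the call began, along the tool's axes at that moment; what a row does not reach only later rows make up. A row lasts 1/10 s, in which the tool goes at most 50 mm and 8.59 degrees, less where a joint would pass 70% of its speed; a pose out of reach is approached as far as the arm can. A call with a number of a shift or a turn outside -1 to 1 is refused whole. A call with a gripper value outside its range is refused whole. OPENING is the opening, from 0 (shut) to 1 (fully open), set as the call begins (- or left out, the last holds). The fingers move at their own pace and stop on an object; FORCE is the grip in N (left out, the last holds). Time passes only in rows, so rows that repeat a pose let the fingers close, or fill a call up. It gives the time, the measured TCP pose, the force, the opening and the grip force at its end, in the units of the state.
- manip.get_obs(): the state, without advancing time (a new reading comes with each control period).
- manip.camera(name): name is "scene" or "top" or "wrist"; returns the picture (420x560x3 uint8, red, green, blue); there is no depth.
- manip.camera_params(name): a dict with "fov_y" (degrees; the focal length in pixels is half the picture's height over the tangent of half this angle, whatever the lens; pixels are square), "cx", "cy" (the principal point, pixels), "camera_from_world" (4x4, takes a point from world to camera coordinates); the wrist camera has in their place "T_tool_cam" (4x4, takes a point from camera to tool coordinates, whose origin is the TCP and whose axes are the flange's). Camera axes: x right, y up, looking along -z (the intrinsics and any distortion apply to the point x, -y, -z); pixel columns grow to the right and rows downward; lengths in m; the calibration is good to about 2 mm. A picture is of the moment at which its call begins: read the wrist's pose just before it. camera_params takes no time and is no camera call.
- manip.hand_in(): hands the job in; it is judged then, once.
The state is a dict: "clock": time; "joint_pos": joint angles; "joint_velocities": joint speeds; "tau": joint torques, N m; "position": TCP position; "ee_rot": TCP orientation; "ft_force": force on the tool from outside, world axes, zero at the start; "torque": the same for the moment, N m; "grip_width": opening from 0.0 (shut) to 1.0 (fully open); "grasp_force": force on a finger pad.
Only numpy, scipy, OpenCV 4.12 (cv2) and the standard library are available. Lean on these libraries where they do the work, as an engineer would, in place of code of your own. Each camera call takes 0.05 s, during which the arm holds its last target. There are 200 camera calls.

TASK

Lay every steel test bar that is on the bench in its own place of the notched rack, all alike: chamfered end towards the metal end plate and pushed fully home, so that the tip sits in the plate's slot. The bore of the gauge block tells the ends apart by feel, since a chamfered end goes about 8 mm deeper than a square one. When all are racked, turn the counter sleeve to the number of bars in the rack; leave the mouse, the jar and the resin mount where they are.

Things in the scene. Friction and masses are not known exactly. Their poses are not given: they have to be found in the camera images.
- gauge: Gauge block, fixed: aluminium, 56 mm wide, 72 mm high, 44 mm deep, on a dark foot 90 mm wide and 8 mm high. Origin under its centre. It has one level bore: 18 mm in diameter with a small lead-in for the first 16 mm, then a step down to 13 mm, right through. A bar's square end stops on the step, 16 mm in; a chamfered end runs on to about 24 mm.
- gauge_mouth (a point): Centre of the mouth of the gauge block's bore, 50 mm above the bench, in the face that looks roughly to the robot's left. Its x axis points straight into the bore.
- bar0_mid (a point): Centre of a loose steel bar (5 alike, 4 or 5 present, lying anyhow on a thin grey mat flat on the bench), 100 mm long, 0.16 kg: middle 44 mm is 20 mm square, round ends 16 mm across, 28 mm long. One end is cut square, the other tapers to 6 mm over its last 12 mm. x runs along the bar; whether the chamfered end is at +x or -x differs from bar to bar and is not told.
- bar1_mid (a point): Centre of a loose steel bar (5 alike, 4 or 5 present, lying anyhow on a thin grey mat flat on the bench), 100 mm long, 0.16 kg: middle 44 mm is 20 mm square, round ends 16 mm across, 28 mm long. One end is cut square, the other tapers to 6 mm over its last 12 mm. x runs along the bar; whether the chamfered end is at +x or -x differs from bar to bar and is not told.
- bar2_mid (a point): Centre of a loose steel bar (5 alike, 4 or 5 present, lying anyhow on a thin grey mat flat on the bench), 100 mm long, 0.16 kg: middle 44 mm is 20 mm square, round ends 16 mm across, 28 mm long. One end is cut square, the other tapers to 6 mm over its last 12 mm. x runs along the bar; whether the chamfered end is at +x or -x differs from bar to bar and is not told.
- bar3_mid (a point): Centre of a loose steel bar (5 alike, 4 or 5 present, lying anyhow on a thin grey mat flat on the bench), 100 mm long, 0.16 kg: middle 44 mm is 20 mm square, round ends 16 mm across, 28 mm long. One end is cut square, the other tapers to 6 mm over its last 12 mm. x runs along the bar; whether the chamfered end is at +x or -x differs from bar to bar and is not told.
- bar4_mid (a point): Centre of a loose steel bar (5 alike, 4 or 5 present, lying anyhow on a thin grey mat flat on the bench), 100 mm long, 0.16 kg: middle 44 mm is 20 mm square, round ends 16 mm across, 28 mm long. One end is cut square, the other tapers to 6 mm over its last 12 mm. x runs along the bar; whether the chamfered end is at +x or -x differs from bar to bar and is not told.
- rack: Fixed wooden rack, 233 mm along y. Two rails, 6 and 4 mm thick, at x = -37 and +27 mm, tops 40 mm high, each with five 90-degree V notches 31 mm wide, 46 mm apart, hold a bar's round ends; between them its square middle hangs free. At x = +42 mm stands the metal end plate, 54 mm high, with a slot 12.7 mm wide, open upwards, at each notch: only a chamfered tip enters, 8 mm. Lip 30 mm high at x = -66.
- slot0 (a point): Where the centre of a bar lies when fully home in this place of the rack (tip 8 mm into the end plate's slot), 36 mm above the bench. The x axis runs along the bar, towards the metal end plate. A bar can be let down 4 to 8 mm short of home and then slid home; its square middle has 12 mm of room towards -x, 3 mm towards +x. The wrong way round it stops 8 mm short.
- slot1 (a point): Where the centre of a bar lies when fully home in this place of the rack (tip 8 mm into the end plate's slot), 36 mm above the bench. The x axis runs along the bar, towards the metal end plate. A bar can be let down 4 to 8 mm short of home and then slid home; its square middle has 12 mm of room towards -x, 3 mm towards +x. The wrong way round it stops 8 mm short.
- slot2 (a point): Where the centre of a bar lies when fully home in this place of the rack (tip 8 mm into the end plate's slot), 36 mm above the bench. The x axis runs along the bar, towards the metal end plate. A bar can be let down 4 to 8 mm short of home and then slid home; its square middle has 12 mm of room towards -x, 3 mm towards +x. The wrong way round it stops 8 mm short.
- slot3 (a point): Where the centre of a bar lies when fully home in this place of the rack (tip 8 mm into the end plate's slot), 36 mm above the bench. The x axis runs along the bar, towards the metal end plate. A bar can be let down 4 to 8 mm short of home and then slid home; its square middle has 12 mm of room towards -x, 3 mm towards +x. The wrong way round it stops 8 mm short.
- slot4 (a point): Where the centre of a bar lies when fully home in this place of the rack (tip 8 mm into the end plate's slot), 36 mm above the bench. The x axis runs along the bar, towards the metal end plate. A bar can be let down 4 to 8 mm short of home and then slid home; its square middle has 12 mm of room towards -x, 3 mm towards +x. The wrong way round it stops 8 mm short.
- sleeve_grip (a point): On the upright axis of the counter's sleeve, 42 mm above the bench, a good height to grip. The sleeve is a dark round collar, 36 mm across, top 59 mm above the bench, with a white pointer line. It stands on a fixed white base 96 mm across, 18 mm high, marked with a dash for zero and groups of one to five dots.
- sleeve (a joint): Angle of the sleeve (rad), growing clockwise seen from above. It clicks into detents 0.5 apart: 0 at the dash, 0.5 at one dot, 1.0 at two, 1.5 at three, 2.0 at four, 2.5 at five; stops at -0.15 and 2.65. Under 0.2 N m turns it. It starts near zero or one.
- mouse: Black computer mouse, 100 x 58 x 33 mm; a bystander; origin at its underside.
- jar: Amber jar, 56 mm in diameter, 60 mm high; a bystander; origin at its underside.
- mount: Black round resin-mounted specimen, 32 mm in diameter, 20 mm high; a bystander; origin at its underside.
Not all that is in view belongs to the job. Leave any green or yellow look-alike of the part that bears bar4_mid alone.

How it is judged:
On the way, in this order (a step that is already met when the one before it is completed fails the run):
1. every bar present lies home in the rack, chamfered tip in the end plate's slot (x of bar0_mid in the frame of slot0 between -0.0045 and 0.006 m and z of bar0_mid in the frame of slot0 between -0.005 and 0.005 m and angle between the x axis of each of bar0_mid, bar1_mid, bar2_mid, bar3_mid, bar4_mid and the x axis of slot0, either way round below 0.1 rad and (y of bar0_mid in the frame of slot0 between -0.007 and 0.007 m or y of bar0_mid in the frame of slot1 between -0.007 and 0.007 m or y of bar0_mid in the frame of slot2 between -0.007 and 0.007 m or y of bar0_mid in the frame of slot3 between -0.007 and 0.007 m or y of bar0_mid in the frame of slot4 between -0.007 and 0.007 m) and x of bar1_mid in the frame of slot0 between -0.0045 and 0.006 m and z of bar1_mid in the frame of slot0 between -0.005 and 0.005 m and (y of bar1_mid in the frame of slot0 between -0.007 and 0.007 m or y of bar1_mid in the frame of slot1 between -0.007 and 0.007 m or y of bar1_mid in the frame of slot2 between -0.007 and 0.007 m or y of bar1_mid in the frame of slot3 between -0.007 and 0.007 m or y of bar1_mid in the frame of slot4 between -0.007 and 0.007 m) and x of bar2_mid in the frame of slot0 between -0.0045 and 0.006 m and z of bar2_mid in the frame of slot0 between -0.005 and 0.005 m and (y of bar2_mid in the frame of slot0 between -0.007 and 0.007 m or y of bar2_mid in the frame of slot1 between -0.007 and 0.007 m or y of bar2_mid in the frame of slot2 between -0.007 and 0.007 m or y of bar2_mid in the frame of slot3 between -0.007 and 0.007 m or y of bar2_mid in the frame of slot4 between -0.007 and 0.007 m) and x of bar3_mid in the frame of slot0 between -0.0045 and 0.006 m and z of bar3_mid in the frame of slot0 between -0.005 and 0.005 m and (y of bar3_mid in the frame of slot0 between -0.007 and 0.007 m or y of bar3_mid in the frame of slot1 between -0.007 and 0.007 m or y of bar3_mid in the frame of slot2 between -0.007 and 0.007 m or y of bar3_mid in the frame of slot3 between -0.007 and 0.007 m or y of bar3_mid in the frame of slot4 between -0.007 and 0.007 m) and x of bar4_mid in the frame of slot0 between -0.0045 and 0.006 m and z of bar4_mid in the frame of slot0 between -0.005 and 0.005 m and (y of bar4_mid in the frame of slot0 between -0.007 and 0.007 m or y of bar4_mid in the frame of slot1 between -0.007 and 0.007 m or y of bar4_mid in the frame of slot2 between -0.007 and 0.007 m or y of bar4_mid in the frame of slot3 between -0.007 and 0.007 m or y of bar4_mid in the frame of slot4 between -0.007 and 0.007 m)), for 0.2 s.
2. then the counter sleeve is turned to the number of bars (value of joint sleeve between 1.88 and 2.62 rad and (value of joint sleeve below 2.12 rad or value of joint sleeve above 2.38 rad) and (value of joint sleeve below 2.12 rad or height (world z) of bar0_mid above -5 m) and (value of joint sleeve below 2.12 rad or height (world z) of bar1_mid above -5 m) and (value of joint sleeve below 2.12 rad or height (world z) of bar2_mid above -5 m) and (value of joint sleeve below 2.12 rad or height (world z) of bar3_mid above -5 m) and (value of joint sleeve below 2.12 rad or height (world z) of bar4_mid above -5 m) and (value of joint sleeve above 2.38 rad or (value of joint sleeve below 9 rad and height (world z) of bar0_mid below -5 m) or (value of joint sleeve below 9 rad and height (world z) of bar1_mid below -5 m) or (value of joint sleeve below 9 rad and height (world z) of bar2_mid below -5 m) or (value of joint sleeve below 9 rad and height (world z) of bar3_mid below -5 m) or (value of joint sleeve below 9 rad and height (world z) of bar4_mid below -5 m))), for 0.2 s.
At the end, for the whole second after the job is handed in: Every bar present lies at rest in a place of its own in the rack, chamfered tip home in the end plate's slot (centre within 4.5 mm of home lengthways, 7 mm sideways, 5 mm in height, 0.1 rad in direction), and the sleeve rests in the detent of the number of bars present (within 0.12 rad) (all of step 1 and all of step 2 and linear speed of each of bar0, bar1, bar2, bar3, bar4 below 0.02 m/s and velocity of joint sleeve between -0.05 and 0.05 rad/s); the robot touches nothing.
It fails at once if the mouse is pushed more than 30 mm (distance of mouse from where it was at the start of the episode above 0.03 m).
It fails at once if the jar is pushed more than 30 mm (distance of jar from where it was at the start of the episode above 0.03 m).
It fails at once if the mount is pushed more than 30 mm (distance of mount from where it was at the start of the episode above 0.03 m).
Of bar0, bar1, bar2, bar3, bar4 only 4 to 5 are there at a start; the rules pass over those that are not, and their reading is None.
At some moment in a run one of bar0, bar1, bar2, bar3, bar4 may be knocked a few centimetres aside while the robot is not near it.
Once in a run the grip may slacken for a moment while it holds something.
It also fails if it takes over 210 s, if anything falls off the work surface, if the arm or the gripper's body presses on something with over 40 N, if the wrist force passes 120 N, or if a joint passes its speed limit or range.

## Working session

There is one attempt and no reset: what is moved stays moved. The work goes in short steps, Python scripts to look and compute and a shell command to move; the robot and the scene stay as the last step left them, time stands still between calls to the robot, and variables do not carry over. Pictures are saved under pics/ and viewed, at most 14 in all, crops included, and the job is handed in when it is done.

```bash
ls; mkdir -p pics; cat > h.py <<'E'
import numpy as np, cv2
from scipy.spatial.transform import Rotation as R
from workcell import manip
def snap(cam,name,crop=None,scale=1):
    o=manip.get_obs(); im=manip.camera(cam)[:,:,::-1]
    cv2.imwrite(f'pics/{name}_raw.png',im)
    np.savez(f'pics/{name}.npz',p=o['position'],q=o['ee_rot'])
    if crop: x0,y0,x1,y1=crop; im=im[y0:y1,x0:x1]
    if scale!=1: im=cv2.resize(im,None,fx=scale,fy=scale,interpolation=cv2.INTER_CUBIC)
    cv2.imwrite(f'pics/{name}.png',im)
def Tt(name=None):
    if name: d=np.load(f'pics/{name}.npz'); p,q=d['p'],d['q']
    else: o=manip.get_obs(); p,q=o['position'],o['ee_rot']
    T=np.eye(4); T[:3,:3]=R.from_quat(q).as_matrix(); T[:3,3]=p; return T
def ray(cam,px,name=None):
    c=manip.camera_params(cam); f=210/np.tan(np.radians(c['fov_y']/2))
    W=np.linalg.inv(c['camera_from_world']) if cam!='wrist' else Tt(name)@np.array(c['T_tool_cam'])
    d=np.array([(px[0]-c['cx'])/f,-(px[1]-c['cy'])/f,-1.])
    return W[:3,3],W[:3,:3]@d
def at(cam,px,z,name=None):
    o,d=ray(cam,px,name); return o+d*(z-o[2])/d[2]
def meet(r1,r2):
    A=np.stack([r1[1],-r2[1]],1); t=np.linalg.lstsq(A,r2[0]-r1[0],rcond=None)[0]
    a,b=r1[0]+t[0]*r1[1],r2[0]+t[1]*r2[1]; return (a+b)/2,np.linalg.norm(a-b)
def proj(cam,P,name=None):
    c=manip.camera_params(cam); f=210/np.tan(np.radians(c['fov_y']/2))
    M=np.array(c['camera_from_world']) if cam!='wrist' else np.linalg.inv(Tt(name)@np.array(c['T_tool_cam']))
    q=M[:3,:3]@np.array(P)+M[:3,3]; return c['cx']+f*q[0]/-q[2],c['cy']+f*-q[1]/-q[2]
def go(P,yaw=None):
    """shift (m) in tool axes & turn(rad vec) to world TCP P"""
    T=Tt(); print('shift/0.08',np.round(T[:3,:3].T@(np.array(P)-T[:3,3])/0.08,3),'tcp',np.round(T[:3,3],4))
E
python3 - <<'E'
from h import *
o=manip.get_obs(); print({k:np.round(v,3) for k,v in o.items()})
print(manip.grip_point_offset)
for c in ('top','scene','wrist'):
    p=manip.camera_params(c); print(c,{k:(np.round(v,3).tolist()) for k,v in p.items()})
snap('top','top0',None,1.4); snap('scene','scene0',None,1.4)
E
```

```text
pics
{'clock': np.float64(0.0), 'joint_pos': array([-1.264,  0.333, -0.065,  1.461,  0.022,  1.35 , -0.088]), 'joint_velocities': array([ 0.   ,  0.   ,  0.001,  0.   ,  0.001, -0.   ,  0.   ]), 'tau': array([-0.0000e+00, -6.2545e+01,  4.9000e-02, -3.9162e+01,  1.6000e-02,
        1.0000e-02,  0.0000e+00]), 'position': array([0.202, 0.591, 0.231]), 'ee_rot': array([ 0.164,  0.986, -0.001, -0.   ]), 'ft_force': array([-0.515,  0.547, -0.127]), 'torque': array([-0.015, -0.   ,  0.001]), 'grasp_force': np.float64(0.0), 'grip_width': np.float64(1.003)}
0.0187
top {'fov_y': 50.988, 'cx': 273.584, 'cy': 211.279, 'camera_from_world': [[0.009, -0.999, 0.038, -0.01], [0.994, 0.013, 0.108, -0.518], [-0.108, 0.037, 0.993, -0.943], [0.0, 0.0, 0.0, 1.0]]}
scene {'fov_y': 51.393, 'cx': 278.042, 'cy': 206.592, 'camera_from_world': [[0.2, 0.98, -0.013, -0.108], [-0.833, 0.177, 0.524, 0.424], [0.516, -0.094, 0.851, -1.321], [0.0, 0.0, 0.0, 1.0]]}
wrist {'fov_y': 66.428, 'cx': 286.392, 'cy': 202.886, 'T_tool_cam': [[0.0, 0.957, 0.291, 0.074], [1.0, -0.0, -0.0, 0.001], [-0.0, 0.291, -0.957, -0.144], [0.0, 0.0, 0.0, 1.0]]}
```

View pics/top0.png

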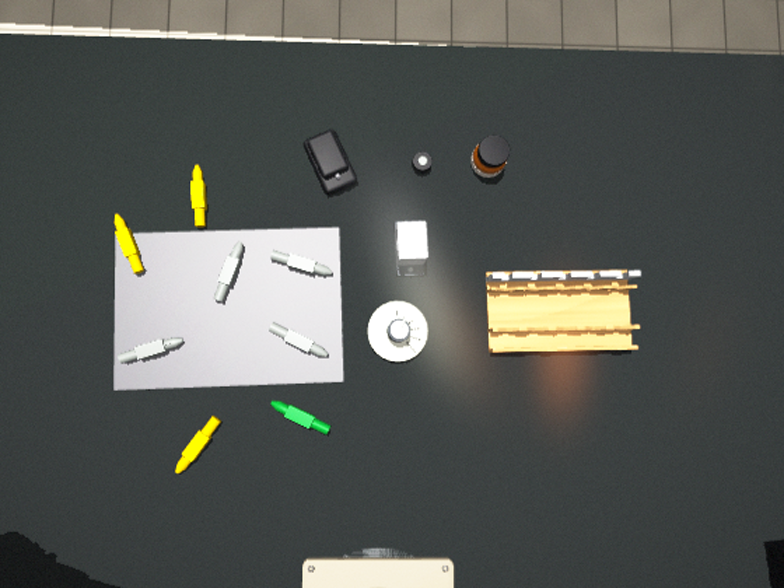

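View pics/scene0.png

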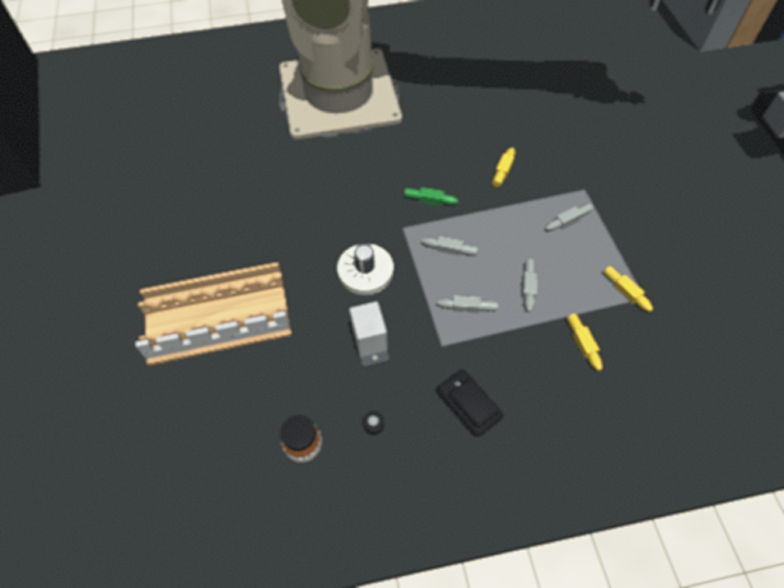

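Top view (1.4x): four steel bars on the mat at (300,263), (230,272), (152,350) and (298,340). The sleeve is at (399,331), the gauge at (411,245), and the rack spans (487–640, 270–352) with its plate on the far side. Green and yellow look-alikes lie around the mat.

```bash
python3 - <<'E'
from h import *
a=cv2.imread('pics/top0_raw.png')
c1=cv2.resize(a[160:285,75:250],None,fx=4.5,fy=4.5,interpolation=cv2.INTER_CUBIC)
cv2.imwrite('pics/topmat.png',c1)
c2=cv2.resize(a[185:260,255:465],None,fx=3.8,fy=3.8,interpolation=cv2.INTER_CUBIC)
b=cv2.imread('pics/scene0_raw.png'); c3=cv2.resize(b[185:262,95:290],None,fx=4.09,fy=4.09,interpolation=cv2.INTER_CUBIC)[:,:798]
c3=cv2.copyMakeBorder(c3,0,0,0,798-c3.shape[1],cv2.BORDER_CONSTANT)
cv2.imwrite('pics/rack2.png',np.vstack([c2,c3]))
print(c2.shape,c3.shape)
for n,p in dict(A=(300,263),B=(230,272),C=(152,350),D=(298,340),sleeve=(399,331)).items(): print(n,at('top',np.array(p)/1.4,0.01 if n!='sleeve' else .059))
print(meet(ray('top',np.array((399,331))/1.4),ray('scene',np.array((365,250))/1.4)))
E
```

```text
(285, 798, 3) (315, 798, 3)
A [0.57161673 0.12904289 0.01      ]
B [0.55535085 0.23989808 0.01      ]
C [0.43012764 0.35658681 0.01      ]
D [0.44822789 0.12924635 0.01      ]
sleeve [ 0.46175233 -0.02775419  0.059     ]
(array([ 0.46194326, -0.02643162,  0.05989571]), np.float64(0.0025716921151256508))
```

View pics/topmat.png

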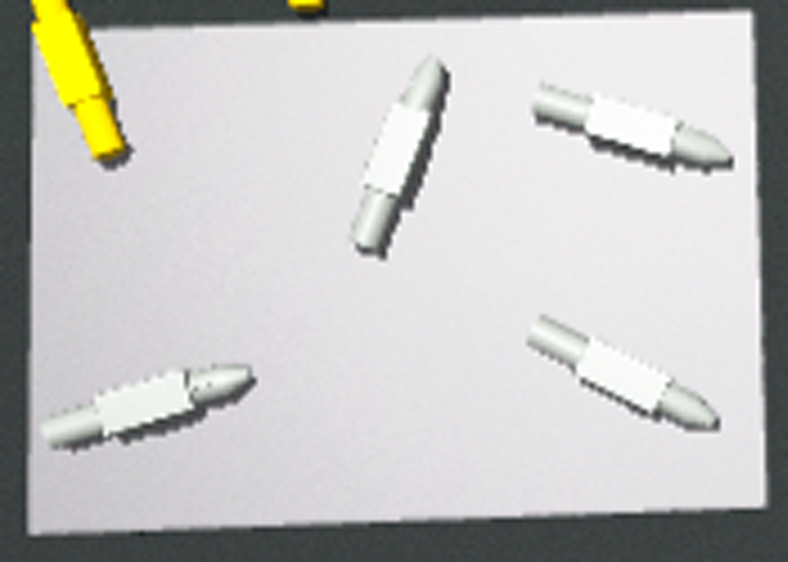

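View pics/rack2.png

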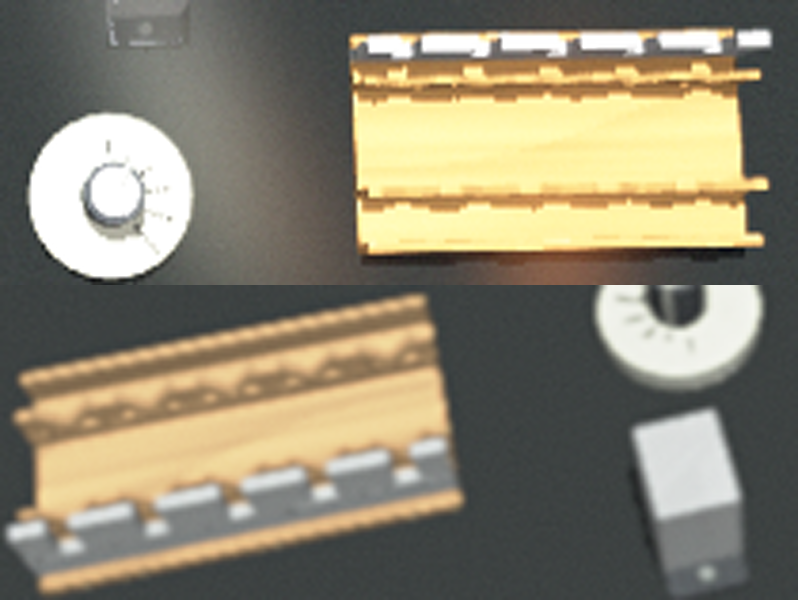

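The tapered ends show clearly: A and D point right, C right (slightly up), B up. In the rack crop the plate's slots are at crop x 416, 495, 572, 651 and 729, y about 43.

```bash
python3 - <<'E'
from h import *
def m(p): return np.array(p)/4.5+[75,160]
E={'A':((538,103),(730,160)),'B':((366,244),(434,60)),'C':((44,430),(253,377)),'D':((532,330),(716,424))}
for n,(s,t) in E.items():
    s=at('top',m(s),.011);t=at('top',m(t),.011); print(n,'mid',np.round((s+t)/2,4),'len',np.linalg.norm(t-s).round(4),'yaw to tip',np.degrees(np.arctan2(*(t-s)[1::-1])).round(1))
for x,y in ((416,45),(495,44),(572,43),(651,42),(729,41)):
    print(at('top',np.array((x,y))/3.8+[255,185],.054).round(4))
sc=lambda p:(np.array(p)-[0,285])/4.09+[95,185]
for p in ((60,519),(145,498),(230,482),(318,464),(405,444)): print('scene',at('scene',sc(p),.054).round(4))
# rail near and lip
for p in ((355,185),(760,182),(360,242),(760,236)): print(at('top',np.array(p)/3.8+[255,185],.04).round(4))
T=Tt(); print(np.degrees(np.arctan2(T[1,:2],T[0,:2])), T[:3,:3].round(3))
E
```

```text
A mid [0.5684 0.1253 0.011 ] len 0.0998 yaw to tip -105.9
B mid [0.5566 0.2405 0.011 ] len 0.0974 yaw to tip -18.0
C mid [0.4309 0.3574 0.011 ] len 0.1027 yaw to tip -74.9
D mid [0.4462 0.1273 0.011 ] len 0.1018 yaw to tip -116.3
[ 0.5499 -0.2003  0.054 ]
[ 0.5511 -0.2459  0.054 ]
[ 0.5524 -0.2905  0.054 ]
[ 0.5536 -0.3365  0.054 ]
[ 0.5549 -0.382   0.054 ]
scene [ 0.5562 -0.378   0.054 ]
scene [ 0.5528 -0.333   0.054 ]
scene [ 0.5525 -0.2877  0.054 ]
scene [ 0.5512 -0.2402  0.054 ]
scene [ 0.5486 -0.1926  0.054 ]
[ 0.4703 -0.1674  0.04  ]
[ 0.4748 -0.4036  0.04  ]
[ 0.4377 -0.17    0.04  ]
[ 0.4436 -0.4025  0.04  ]
[161.10335321  71.1033503 ] [[-0.946  0.324 -0.   ]
 [ 0.324  0.946 -0.001]
 [-0.    -0.001 -1.   ]]
```

```bash
cat >> h.py <<'E'
def plan(P,yaw,n,z_first=False):
    """target TCP P, tool-x yaw deg; prints final row for each of n calls"""
    T=Tt(); y0=np.degrees(np.arctan2(T[1,0],T[0,0])); dy=(yaw-y0+180)%360-180
    p0=T[:3,3]; R1=R.from_euler('z',yaw,degrees=True)*R.from_euler('x',180,degrees=True)
    Rc=R.from_matrix(T[:3,:3]); print('from',p0.round(4),round(y0,1),'turn',round(dy,1))
    for i in range(n):
        f=(i+1)/n
        tgt=p0+(np.array(P)-p0)*f
        Rn=R.from_euler('z',y0+dy*f,degrees=True)*R.from_euler('x',180,degrees=True)
        prev=p0+(np.array(P)-p0)*i/n
        print(i+1,'shift',(Rc.inv().apply(tgt-prev)/.08).round(3),'turn',((Rc.inv()*Rn).as_rotvec()/np.radians(45)).round(3)); Rc=Rn
def st():
    o=manip.get_obs(); T=Tt(); print('t',round(float(o['clock']),2),'p',np.round(o['position'],4),'yaw',np.degrees(np.arctan2(T[1,0],T[0,0])).round(1),'F',np.round(o['ft_force'],1),'grip',round(float(o['grip_width']),3),round(float(o['grasp_force']),1),'j7',round(float(o['joint_pos'][6]),2))
E
python3 -c "
from h import *
plan([.431,.357,.12],105.1,4)"
```

```text
from [0.2023 0.591  0.2306] 161.1 turn -56.0
1 shift [-0.913 -0.46   0.346] turn [-0.002  0.     0.311]
2 shift [-0.997 -0.226  0.346] turn [-0.    -0.     0.311]
3 shift [-1.022  0.022  0.346] turn [ 0.    -0.     0.311]
4 shift [-0.987  0.269  0.346] turn [ 0.    -0.     0.311]
```

```bash

python3 -m inch '[[[-0.1,-0.05,0.04],[0,0,0.03]],[[-0.23,-0.12,0.09],[0,0,0.08]],[[-0.4,-0.2,0.15],[0,0,0.14]],[[-0.6,-0.3,0.22],[0,0,0.2]],[[-0.75,-0.38,0.28],[0,0,0.26]],[[-0.91,-0.46,0.35],[0,0,0.31]],[[-0.91,-0.46,0.35],[0,0,0.31]],[[-0.91,-0.46,0.35],[0,0,0.31]],[[-0.91,-0.46,0.35],[0,0,0.31]],[[-0.91,-0.46,0.35],[0,0,0.31]]]' 1 40
python3 -m inch '[[[-0.2,-0.05,0.07],[0,0,0.06]],[[-0.4,-0.1,0.14],[0,0,0.12]],[[-0.6,-0.15,0.21],[0,0,0.18]],[[-0.8,-0.18,0.28],[0,0,0.24]],[[-1,-0.22,0.35],[0,0,0.31]],[[-1,-0.22,0.35],[0,0,0.31]],[[-1,-0.22,0.35],[0,0,0.31]],[[-1,-0.22,0.35],[0,0,0.31]],[[-1,-0.22,0.35],[0,0,0.31]],[[-1,-0.22,0.35],[0,0,0.31]]]'
python3 -m inch '[[[-0.2,0,0.07],[0,0,0.06]],[[-0.4,0,0.14],[0,0,0.12]],[[-0.6,0.01,0.21],[0,0,0.18]],[[-0.8,0.02,0.28],[0,0,0.24]],[[-1,0.02,0.35],[0,0,0.31]],[[-1,0.02,0.35],[0,0,0.31]],[[-1,0.02,0.35],[0,0,0.31]],[[-1,0.02,0.35],[0,0,0.31]],[[-1,0.02,0.35],[0,0,0.31]],[[-1,0.02,0.35],[0,0,0.31]]]'
python3 -m inch '[[[-0.2,0.05,0.07],[0,0,0.06]],[[-0.4,0.1,0.14],[0,0,0.12]],[[-0.6,0.16,0.21],[0,0,0.18]],[[-0.8,0.2,0.28],[0,0,0.24]],[[-1,0.27,0.35],[0,0,0.31]],[[-1,0.27,0.35],[0,0,0.31]],[[-1,0.27,0.35],[0,0,0.31]],[[-1,0.27,0.35],[0,0,0.31]],[[-1,0.27,0.35],[0,0,0.31]],[[-1,0.27,0.35],[0,0,0.31]]]'
python3 - <<'E'
from h import *
st(); snap('wrist','w1',None,1.4); st()
for z in(0.01,): print(proj('wrist',[.4309,.3574,z],'w1'))
E
```

```text
clock: 1.1
position: [0.2586, 0.5336, 0.2035]
ee_rot: [0.282, 0.959, 0.0, -0.0]
ft_force: [-0.2, 0.3, 0.8]
grip_width: 1.003
grasp_force: 0.0
clock: 2.1
position: [0.3165, 0.4753, 0.1755]
ee_rot: [0.397, 0.918, 0.0, -0.0]
ft_force: [-0.4, -0.5, 0.5]
grip_width: 1.0
grasp_force: 0.0
clock: 3.1
position: [0.3725, 0.4182, 0.1475]
ee_rot: [0.505, 0.863, 0.0, -0.0]
ft_force: [-0.1, -0.7, -0.0]
grip_width: 1.001
grasp_force: 0.0
clock: 4.1
position: [0.4305, 0.3589, 0.1195]
ee_rot: [0.606, 0.795, 0.0, -0.0]
ft_force: [-0.7, -0.8, -0.2]
grip_width: 1.003
grasp_force: 0.0
t 4.1 p [0.4305 0.3589 0.1195] yaw 105.4 F [-0.7 -0.8 -0.2] grip 1.003 0.0 j7 -0.45
t 4.15 p [0.4306 0.3588 0.1195] yaw 105.4 F [-0.2 -0.1 -0.4] grip 0.999 0.0 j7 -0.45
(np.float64(285.1361346313102), np.float64(202.02296932107532))
```

View pics/w1.png

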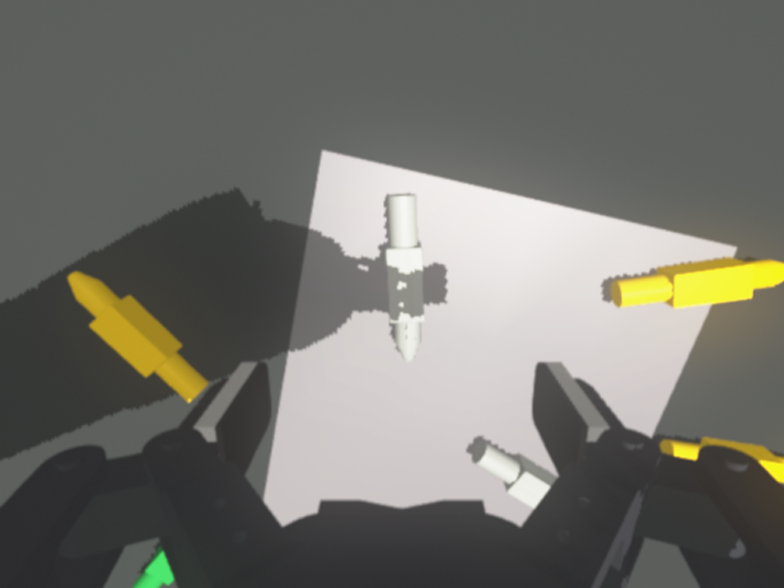

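Wrist view: bar C runs from (402,195), the square end, to (408,360), the tip. Its middle is at (404.5,284), well centred under the tool.

```bash
cat >> h.py <<'E'
def bar(name,s,t,m=None,sc=1.4):
    S=at('wrist',np.array(s)/sc,.011,name);T=at('wrist',np.array(t)/sc,.011,name)
    print('mid',((S+T)/2).round(4),'blockmid',at('wrist',np.array(m)/sc,.02,name).round(4) if m else '','len',np.linalg.norm(T-S).round(4),'toolyaw',np.degrees(np.arctan2(*(S-T)[1::-1])).round(1))
    return (S+T)/2
E
python3 - <<'E'
from h import *
print(meet(ray('wrist',np.array((404.5,284))/1.4,'w1'),ray('top',np.array((146,402))/4.5+[75,160])))
p=bar('w1',(402,195),(408,360),(404.5,284)); plan([p[0],p[1],.004],106.5,2)
E
```

```text
(array([0.43267437, 0.35827466, 0.0129327 ]), np.float64(0.00235566803131917))
mid [0.4341 0.3591 0.011 ] blockmid [0.4332 0.3604 0.02  ] len 0.1008 toolyaw 107.5
from [0.4306 0.3588 0.1195] 105.4 turn 1.1
1 shift [-0.004  0.021  0.722] turn [ 0.    -0.    -0.013]
2 shift [-0.004  0.021  0.722] turn [-0.     0.    -0.013]
```

```bash

python3 -m inch '[[[0,0,0.15],[0,0,-0.02]],[[0,0,0.3],[0,0,-0.04]],[[0,0.02,0.45],[0,0,-0.04]],[[0,0.04,0.6],[0,0,-0.04]],[[0,0.04,0.75],[0,0,-0.04]],[[0,0.04,0.85],[0,0,-0.04]],[[0,0.04,0.95],[0,0,-0.04]],[[0,0.04,1],[0,0,-0.04]],[[0,0.04,1],[0,0,-0.04]],[[0,0.04,1],[0,0,-0.04]]]' 0.8 80
python3 -m inch '[[[0,0,0.1],[0,0,0]],[[0,0,0.2],[0,0,0]],[[0,0,0.3],[0,0,0]],[[0,0,0.38],[0,0,0]],[[0,0,0.42],[0,0,0]],[[0,0,0.44],[0,0,0]],[[0,0,0.44],[0,0,0]],[[0,0,0.44],[0,0,0]],[[0,0,0.44],[0,0,0]],[[0,0,0.44],[0,0,0]]]'
python3 -m inch '[[[0,0,0],[0,0,0]],[[0,0,0],[0,0,0]],[[0,0,0],[0,0,0]],[[0,0,0],[0,0,0]],[[0,0,0],[0,0,0]],[[0,0,0],[0,0,0]],[[0,0,0],[0,0,0]],[[0,0,0],[0,0,0]],[[0,0,0],[0,0,0]],[[0,0,0],[0,0,0]]]' 0 80
python3 - <<'E'
from h import *
st(); plan([.501,-.336,.12],181.6,9)
E
```

```text
clock: 5.15
position: [0.4342, 0.3593, 0.0396]
ee_rot: [0.594, 0.804, 0.0, 0.0]
ft_force: [0.3, 0.2, 0.4]
grip_width: 0.801
grasp_force: 0.0
clock: 6.15
position: [0.4341, 0.3593, 0.0044]
ee_rot: [0.594, 0.804, 0.0, -0.0]
ft_force: [-0.4, 0.6, -0.5]
grip_width: 0.802
grasp_force: 0.0
clock: 7.15
position: [0.4341, 0.3592, 0.0045]
ee_rot: [0.594, 0.804, 0.0, -0.0]
ft_force: [-1.2, -2.1, 5.7]
grip_width: 0.211
grasp_force: 79.1
t 7.15 p [0.4341 0.3592 0.0045] yaw 107.1 F [-1.2 -2.1  5.7] grip 0.211 79.1 j7 -0.39
from [0.4341 0.3592 0.0045] 107.1 turn 74.5
1 shift [-0.95  -0.195 -0.161] turn [ 0.    -0.    -0.184]
2 shift [-0.912 -0.33  -0.16 ] turn [ 0.     0.    -0.184]
3 shift [-0.855 -0.458 -0.16 ] turn [ 0.     0.    -0.184]
4 shift [-0.78  -0.576 -0.16 ] turn [-0.     0.    -0.184]
5 shift [-0.689 -0.683 -0.16 ] turn [ 0.     0.    -0.184]
6 shift [-0.584 -0.775 -0.16 ] turn [ 0.     0.    -0.184]
7 shift [-0.466 -0.851 -0.16 ] turn [ 0.     0.    -0.184]
8 shift [-0.339 -0.909 -0.16 ] turn [ 0.     0.    -0.184]
9 shift [-0.205 -0.948 -0.16 ] turn [ 0.     0.    -0.184]
```

```bash

python3 -m inch '[[[0,0,-0.2],[0,0,0]],[[-0.1,0,-0.4],[0,0,0]],[[-0.25,-0.05,-0.6],[0,0,-0.04]],[[-0.4,-0.1,-0.75],[0,0,-0.08]],[[-0.6,-0.13,-0.8],[0,0,-0.13]],[[-0.8,-0.16,-0.8],[0,0,-0.18]],[[-0.95,-0.2,-0.8],[0,0,-0.18]],[[-0.95,-0.2,-0.8],[0,0,-0.18]],[[-0.95,-0.2,-0.8],[0,0,-0.18]],[[-0.95,-0.2,-0.8],[0,0,-0.18]]]'
python3 -m inch '[[[-0.15,-0.05,-0.1],[0,0,-0.03]],[[-0.3,-0.1,-0.2],[0,0,-0.06]],[[-0.45,-0.15,-0.3],[0,0,-0.09]],[[-0.6,-0.2,-0.4],[0,0,-0.12]],[[-0.75,-0.27,-0.5],[0,0,-0.15]],[[-0.91,-0.33,-0.64],[0,0,-0.18]],[[-0.91,-0.33,-0.64],[0,0,-0.18]],[[-0.91,-0.33,-0.64],[0,0,-0.18]],[[-0.91,-0.33,-0.64],[0,0,-0.18]],[[-0.91,-0.33,-0.64],[0,0,-0.18]]]'
python3 -m inch '[[[-0.15,-0.08,0],[0,0,-0.03]],[[-0.3,-0.15,0],[0,0,-0.06]],[[-0.45,-0.23,0],[0,0,-0.09]],[[-0.6,-0.3,0],[0,0,-0.12]],[[-0.75,-0.38,0],[0,0,-0.15]],[[-0.86,-0.46,0],[0,0,-0.19]],[[-0.86,-0.46,0],[0,0,-0.19]],[[-0.86,-0.46,0],[0,0,-0.19]],[[-0.86,-0.46,0],[0,0,-0.19]],[[-0.86,-0.46,0],[0,0,-0.19]]]'
python3 -m inch '[[[-0.15,-0.1,0],[0,0,-0.03]],[[-0.3,-0.2,0],[0,0,-0.06]],[[-0.45,-0.3,0],[0,0,-0.09]],[[-0.6,-0.42,0],[0,0,-0.12]],[[-0.7,-0.5,0],[0,0,-0.15]],[[-0.78,-0.58,0],[0,0,-0.19]],[[-0.78,-0.58,0],[0,0,-0.19]],[[-0.78,-0.58,0],[0,0,-0.19]],[[-0.78,-0.58,0],[0,0,-0.19]],[[-0.78,-0.58,0],[0,0,-0.19]]]'
python3 -m inch '[[[-0.12,-0.12,0],[0,0,-0.03]],[[-0.25,-0.25,0],[0,0,-0.06]],[[-0.4,-0.4,0],[0,0,-0.09]],[[-0.5,-0.5,0],[0,0,-0.12]],[[-0.6,-0.6,0],[0,0,-0.15]],[[-0.69,-0.68,0],[0,0,-0.18]],[[-0.69,-0.68,0],[0,0,-0.18]],[[-0.69,-0.68,0],[0,0,-0.18]],[[-0.69,-0.68,0],[0,0,-0.18]],[[-0.69,-0.68,0],[0,0,-0.18]]]' | head -2
python3 - <<'E'
from h import *
st(); plan([.501,-.336,.12],181.6,4)
E
```

```text
clock: 8.15
position: [0.4408, 0.2827, 0.0681]
ee_rot: [0.536, 0.844, 0.0, -0.0]
ft_force: [-0.7, 0.7, -1.6]
grip_width: 0.211
grasp_force: 78.5
clock: 9.15
position: [0.4477, 0.2054, 0.1187]
ee_rot: [0.474, 0.88, -0.0, -0.0]
ft_force: [-0.1, 0.3, -2.5]
grip_width: 0.214
grasp_force: 78.4
clock: 10.15
position: [0.4551, 0.1277, 0.1192]
ee_rot: [0.408, 0.913, 0.0, -0.0]
ft_force: [-0.1, 0.2, -0.9]
grip_width: 0.21
grasp_force: 78.4
clock: 11.15
position: [0.4623, 0.0502, 0.1193]
ee_rot: [0.338, 0.941, 0.0, -0.0]
ft_force: [0.1, -0.5, -2.0]
grip_width: 0.209
grasp_force: 78.4
clock: 12.15
position: [0.4701, -0.0269, 0.1193]
t 12.15 p [ 0.4701 -0.0269  0.1193] yaw 148.5 F [-0.8  0.6 -1.8] grip 0.209 78.4 j7 1.02
from [ 0.4701 -0.0269  0.1193] 148.5 turn 33.1
1 shift [-0.587 -0.774 -0.003] turn [ 0.    -0.    -0.184]
2 shift [-0.469 -0.85  -0.002] turn [ 0.     0.    -0.184]
3 shift [-0.342 -0.908 -0.002] turn [-0.     0.    -0.184]
4 shift [-0.208 -0.948 -0.002] turn [-0.     0.    -0.184]
```

```bash

python3 -m inch '[[[-0.1,-0.15,0],[0,0,-0.03]],[[-0.2,-0.3,0],[0,0,-0.06]],[[-0.3,-0.45,0],[0,0,-0.09]],[[-0.4,-0.6,0],[0,0,-0.12]],[[-0.5,-0.7,0],[0,0,-0.15]],[[-0.59,-0.77,0],[0,0,-0.18]],[[-0.59,-0.77,0],[0,0,-0.18]],[[-0.59,-0.77,0],[0,0,-0.18]],[[-0.59,-0.77,0],[0,0,-0.18]],[[-0.59,-0.77,0],[0,0,-0.18]]]' | head -1
python3 -m inch '[[[-0.1,-0.15,0],[0,0,-0.03]],[[-0.2,-0.3,0],[0,0,-0.06]],[[-0.3,-0.45,0],[0,0,-0.09]],[[-0.37,-0.6,0],[0,0,-0.12]],[[-0.42,-0.75,0],[0,0,-0.15]],[[-0.47,-0.85,0],[0,0,-0.18]],[[-0.47,-0.85,0],[0,0,-0.18]],[[-0.47,-0.85,0],[0,0,-0.18]],[[-0.47,-0.85,0],[0,0,-0.18]],[[-0.47,-0.85,0],[0,0,-0.18]]]' | head -1
python3 -m inch '[[[-0.06,-0.15,0],[0,0,-0.03]],[[-0.12,-0.3,0],[0,0,-0.06]],[[-0.18,-0.45,0],[0,0,-0.09]],[[-0.24,-0.6,0],[0,0,-0.12]],[[-0.29,-0.75,0],[0,0,-0.15]],[[-0.34,-0.91,0],[0,0,-0.19]],[[-0.34,-0.91,0],[0,0,-0.19]],[[-0.34,-0.91,0],[0,0,-0.19]],[[-0.34,-0.91,0],[0,0,-0.19]],[[-0.34,-0.91,0],[0,0,-0.19]]]' | head -1
python3 -m inch '[[[-0.04,-0.15,0],[0,0,-0.03]],[[-0.07,-0.3,0],[0,0,-0.06]],[[-0.1,-0.45,0],[0,0,-0.09]],[[-0.14,-0.6,0],[0,0,-0.12]],[[-0.18,-0.8,0],[0,0,-0.15]],[[-0.21,-0.95,0],[0,0,-0.19]],[[-0.21,-0.95,0],[0,0,-0.19]],[[-0.21,-0.95,0],[0,0,-0.19]],[[-0.21,-0.95,0],[0,0,-0.19]],[[-0.21,-0.95,0],[0,0,-0.19]]]' | head -1
python3 - <<'E'
from h import *
st(); snap('wrist','w2',None,1.4); print(np.array([proj('wrist',[.5535,y,.054],'w2') for y in (-.246,-.2905,-.3365,-.382)])*1.4)
E
```

```text
clock: 13.15
clock: 14.15
clock: 15.15
clock: 16.15
t 16.15 p [ 0.5007 -0.3359  0.1193] yaw -178.2 F [-0.4 -0.1 -1.6] grip 0.214 78.5 j7 2.3
[[566.03724255 402.05758134]
 [482.21725551 399.71158452]
 [395.23195575 397.27699531]
 [308.85020002 394.85929839]]
```

View pics/w2.png

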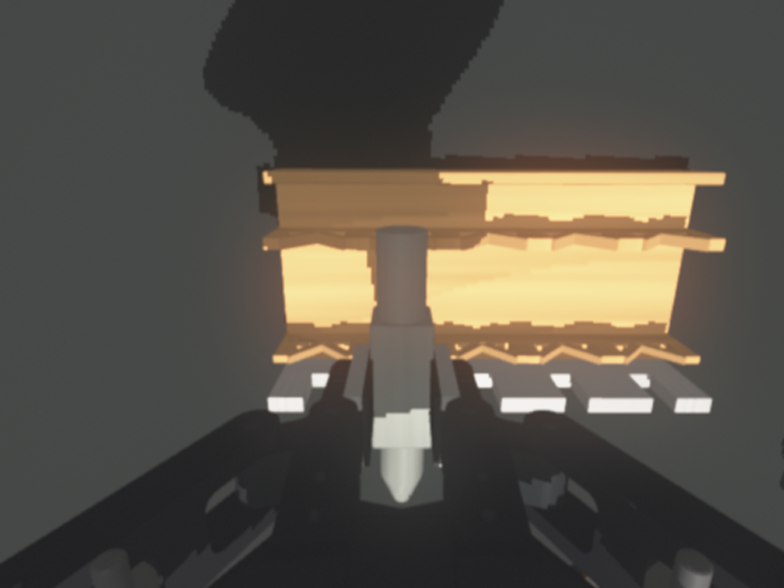

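Wrist view over the rack: the plate gaps are at columns 315, (402), 489, 577 and 664, and the plate's near edge is at row 398. The held bar is at column 402, with its tip at (402,500). The bar lines up with its slot and is about 11 mm short of home.

```bash

python3 -m inch '[[[-0.02,0,0.12],[0,0,0]],[[-0.04,0,0.24],[0,0,0]],[[-0.06,0,0.36],[0,0,0]],[[-0.06,0,0.48],[0,0,0]],[[-0.06,0,0.6],[0,0,0]],[[-0.06,0,0.72],[0,0,0]],[[-0.06,0,0.82],[0,0,0]],[[-0.06,0,0.92],[0,0,0]],[[-0.06,0,1],[0,0,0]],[[-0.06,0,1],[0,0,0]]]' 
python3 -m inch '[[[0,0,0.02],[0,0,0]],[[0,0,0.03],[0,0,0]],[[0,0,0.04],[0,0,0]],[[0,0,0.05],[0,0,0]],[[0,0,0.06],[0,0,0]],[[0,0,0.07],[0,0,0]],[[0,0,0.08],[0,0,0]],[[0,0,0.09],[0,0,0]],[[0,0,0.1],[0,0,0]],[[0,0,0.1],[0,0,0]]]'
```

```text
clock: 17.2
position: [0.5048, -0.3364, 0.0382]
ee_rot: [-0.016, 1.0, 0.0, -0.001]
ft_force: [0.8, 0.4, -0.7]
grip_width: 0.212
grasp_force: 78.5
clock: 18.2
position: [0.5054, -0.3367, 0.0319]
ee_rot: [-0.016, 1.0, 0.0, 0.0]
ft_force: [-2.1, 2.2, 6.3]
grip_width: 0.212
grasp_force: 79.7
```

```bash

python3 -m inch '[[[0,0.01,0],[0,0,0]],[[0,0.02,0],[0,0,0]],[[0,0.02,0],[0,0,0]],[[0,0.02,0],[0,0,0]],[[0,0.02,0],[0,0,0]],[[0,0.02,0],[0,0,0]],[[0,0.02,0],[0,0,0]],[[0,0.02,0],[0,0,0]],[[0,0.02,0],[0,0,0]],[[0,0.02,0],[0,0,0]]]' 
python3 -m inch '[[[-0.01,0,0],[0,0,0]],[[-0.02,0,0],[0,0,0]],[[-0.03,0,0],[0,0,0]],[[-0.04,0,0],[0,0,0]],[[-0.05,0,0],[0,0,0]],[[-0.06,0,0],[0,0,0]],[[-0.07,0,0],[0,0,0]],[[-0.08,0,0],[0,0,0]],[[-0.08,0,0],[0,0,0]],[[-0.08,0,0],[0,0,0]]]'
```

```text
clock: 19.2
position: [0.5052, -0.3351, 0.0312]
ee_rot: [-0.016, 1.0, 0.0, -0.0]
ft_force: [0.0, -0.1, -1.6]
grip_width: 0.209
grasp_force: 78.5
clock: 20.2
position: [0.5114, -0.3351, 0.0312]
ee_rot: [-0.016, 1.0, 0.0, -0.0]
ft_force: [-1.2, -0.9, -0.5]
grip_width: 0.211
grasp_force: 78.5
```

```bash

python3 -m inch '[[[-0.01,0,0],[0,0,0]],[[-0.015,0,0],[0,0,0]],[[-0.02,0,0],[0,0,0]],[[-0.025,0,0],[0,0,0]],[[-0.03,0,0],[0,0,0]],[[-0.035,0,0],[0,0,0]],[[-0.04,0,0],[0,0,0]],[[-0.04,0,0],[0,0,0]],[[-0.04,0,0],[0,0,0]],[[-0.04,0,0],[0,0,0]]]' 
```

```text
clock: 21.2
position: [0.5124, -0.3351, 0.0307]
ee_rot: [-0.015, 1.0, 0.001, -0.002]
ft_force: [-10.6, 0.3, 3.0]
grip_width: 0.212
grasp_force: 79.1
```

```bash

python3 -m inch '[[[0.02,0,0],[0,0,0]],[[0.02,0,0],[0,0,0]],[[0.02,0,0],[0,0,0]],[[0.02,0,0],[0,0,0]],[[0.02,0,0],[0,0,0]],[[0.02,0,-0.1],[0,0,0]],[[0.02,0,-0.3],[0,0,0]],[[0.02,0,-0.5],[0,0,0]],[[0.02,0,-0.7],[0,0,0]],[[0.02,0,-0.9],[0,0,0]]]' 0.36
python3 - <<'E'
from h import *
snap('wrist','w3',None,1.4); snap('top','t3',(75,150,255,290),4.4); st()
for y in (-.1945,-.2405,-.287,-.3345,-.379): print(np.round(np.array(proj('wrist',[.512,y,.046],'w3'))*1.4,1))
E
```

```text
clock: 22.2
position: [0.5135, -0.3351, 0.1054]
ee_rot: [-0.016, 1.0, -0.0, 0.001]
ft_force: [0.3, 0.2, -0.6]
grip_width: 0.357
grasp_force: 0.0
t 22.3 p [ 0.5146 -0.3358  0.1065] yaw -178.2 F [ 0.1  0.3 -0.3] grip 0.361 0.0 j7 2.29
[690.8 312.7]
[595.9 309.8]
[499.6 307. ]
[400.9 304. ]
[308.  301.3]
```

View pics/w3.png

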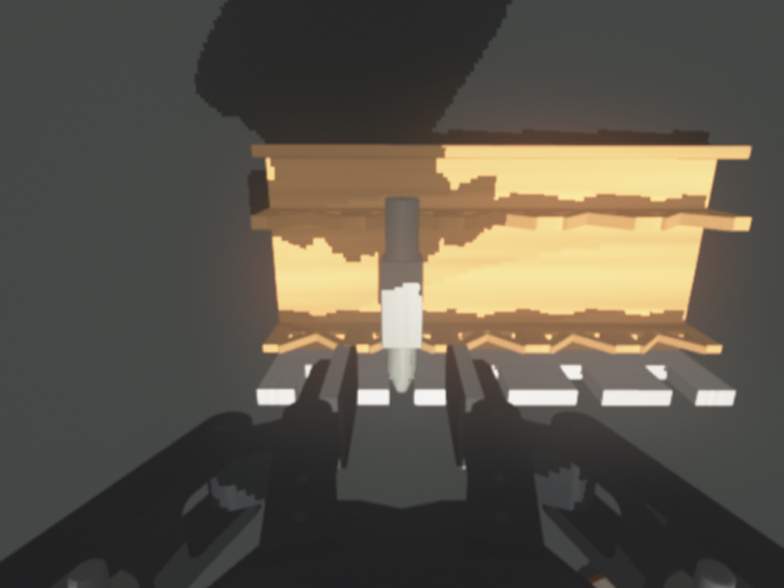

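View pics/t3.png

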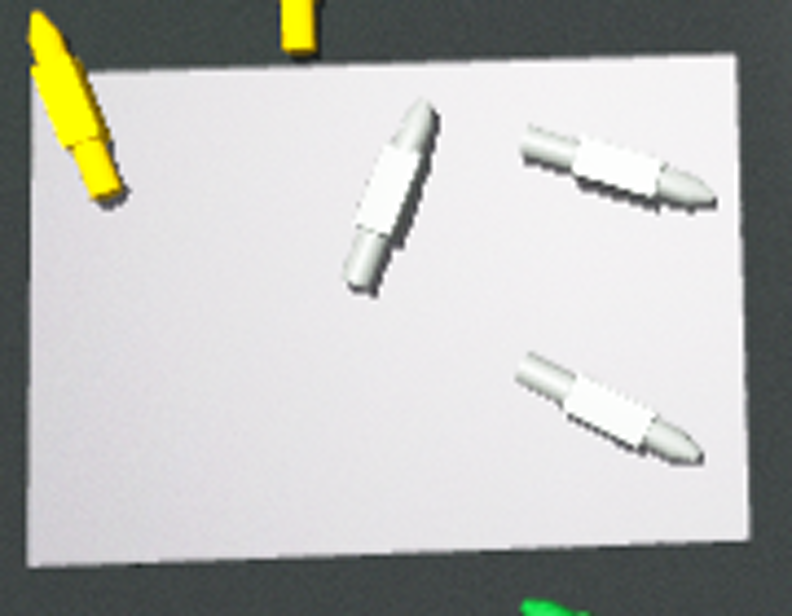

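The first bar is in the rack with its tip in the slot at (402,390). The other bars on the mat have not moved.

```bash
python3 -c "
from h import *
plan([.449,.129,.12],63.7,6)"
```

```text
from [ 0.5146 -0.3358  0.1065] -178.2 turn -118.1
1 shift [ 0.106  0.972 -0.03 ] turn [-0.001  0.006  0.437]
2 shift [ 0.427  0.88  -0.028] turn [-0.    -0.     0.437]
3 shift [ 0.699  0.684 -0.028] turn [ 0.    -0.     0.437]
4 shift [ 0.888  0.409 -0.028] turn [ 0.    -0.     0.437]
5 shift [ 0.974  0.086 -0.028] turn [-0.    -0.     0.437]
6 shift [ 0.946 -0.247 -0.028] turn [ 0.    -0.     0.437]
```

```bash

python3 -m inch '[[[0.01,0.12,-0.02],[0,0,0.06]],[[0.02,0.25,-0.05],[0,0,0.12]],[[0.04,0.4,-0.1],[0,0,0.18]],[[0.06,0.55,-0.1],[0,0,0.24]],[[0.07,0.7,-0.1],[0,0,0.3]],[[0.09,0.85,-0.1],[0,0,0.37]],[[0.1,0.97,-0.1],[0,0,0.44]],[[0.1,0.97,-0.1],[0,0,0.44]],[[0.1,0.97,-0.1],[0,0,0.44]],[[0.1,0.97,-0.1],[0,0,0.44]]]' 0.8 | head -1
python3 -m inch '[[[0.06,0.13,0],[0,0,0.06]],[[0.12,0.25,0],[0,0,0.12]],[[0.2,0.4,0],[0,0,0.18]],[[0.27,0.55,0],[0,0,0.24]],[[0.34,0.7,0],[0,0,0.3]],[[0.38,0.8,0],[0,0,0.37]],[[0.43,0.88,0],[0,0,0.44]],[[0.43,0.88,0],[0,0,0.44]],[[0.43,0.88,0],[0,0,0.44]],[[0.43,0.88,0],[0,0,0.44]]]' | head -1
python3 -m inch '[[[0.1,0.1,0],[0,0,0.06]],[[0.2,0.2,0],[0,0,0.12]],[[0.3,0.3,0],[0,0,0.18]],[[0.4,0.4,0],[0,0,0.24]],[[0.5,0.5,0],[0,0,0.3]],[[0.6,0.6,0],[0,0,0.37]],[[0.7,0.68,0],[0,0,0.44]],[[0.7,0.68,0],[0,0,0.44]],[[0.7,0.68,0],[0,0,0.44]],[[0.7,0.68,0],[0,0,0.44]]]' | head -1
python3 -m inch '[[[0.13,0.06,0],[0,0,0.06]],[[0.26,0.12,0],[0,0,0.12]],[[0.39,0.18,0],[0,0,0.18]],[[0.52,0.24,0],[0,0,0.24]],[[0.65,0.3,0],[0,0,0.3]],[[0.77,0.36,0],[0,0,0.37]],[[0.89,0.41,0],[0,0,0.44]],[[0.89,0.41,0],[0,0,0.44]],[[0.89,0.41,0],[0,0,0.44]],[[0.89,0.41,0],[0,0,0.44]]]' | head -1
python3 -m inch '[[[0.14,0.01,0],[0,0,0.06]],[[0.28,0.03,0],[0,0,0.12]],[[0.42,0.05,0],[0,0,0.18]],[[0.56,0.06,0],[0,0,0.24]],[[0.7,0.07,0],[0,0,0.3]],[[0.84,0.08,0],[0,0,0.37]],[[0.97,0.09,0],[0,0,0.44]],[[0.97,0.09,0],[0,0,0.44]],[[0.97,0.09,0],[0,0,0.44]],[[0.97,0.09,0],[0,0,0.44]]]' | head -1
python3 -m inch '[[[0.14,-0.03,0],[0,0,0.06]],[[0.28,-0.07,0],[0,0,0.12]],[[0.42,-0.11,0],[0,0,0.18]],[[0.56,-0.15,0],[0,0,0.24]],[[0.7,-0.18,0],[0,0,0.3]],[[0.82,-0.22,0],[0,0,0.37]],[[0.95,-0.25,0],[0,0,0.44]],[[0.95,-0.25,0],[0,0,0.44]],[[0.95,-0.25,0],[0,0,0.44]],[[0.95,-0.25,0],[0,0,0.44]]]' | head -1
python3 - <<'E'
from h import *
snap('wrist','w4',None,1.4); st()
E
```

```text
clock: 23.3
clock: 24.3
clock: 25.3
clock: 26.3
clock: 27.3
clock: 28.3
t 28.35 p [0.4504 0.1294 0.1113] yaw 63.0 F [-0.3 -0.   0.2] grip 0.8 0.0 j7 -0.8
```

View pics/w4.png

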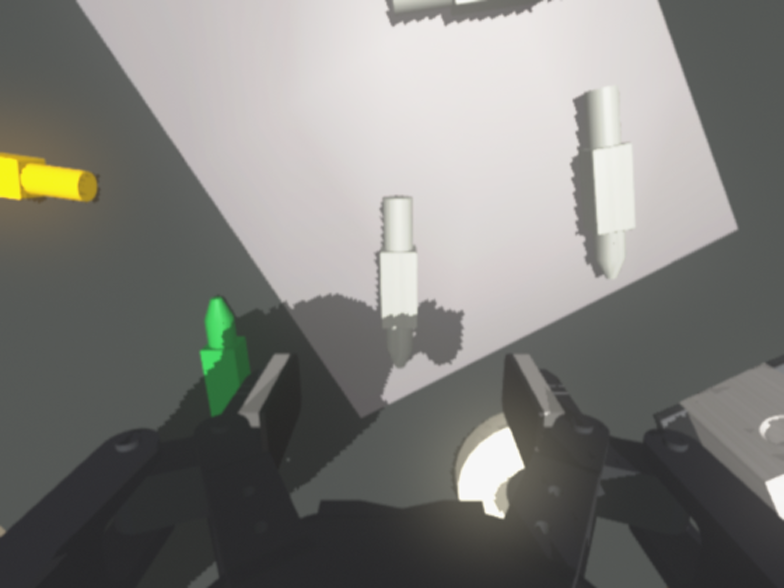

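Bar D runs from (398,198), the square end, to (400,367), the tip. Bar A runs from (604,90) to (612,275). The fingers clear the green look-alike.

```bash
python3 - <<'E'
from h import *
p=bar('w4',(398,198),(400,367),(398.5,286)); plan([p[0],p[1],.004],63.5,2)
bar('w4',(604,90),(612,275),(613,189))
E
```

```text
mid [0.4493 0.1287 0.011 ] blockmid [0.4507 0.132  0.02  ] len 0.1005 toolyaw 63.6
from [0.4504 0.1294 0.1113] 63.0 turn 0.5
1 shift [-0.007 -0.004  0.671] turn [-0.     0.    -0.005]
2 shift [-0.007 -0.004  0.671] turn [-0.     0.    -0.005]
mid [0.5741 0.1276 0.011 ] blockmid [0.5728 0.1284 0.02  ] len 0.0981 toolyaw 73.1
```

```bash

python3 -m inch '[[[0,0,0.15],[0,0,0]],[[0,0,0.3],[0,0,0]],[[0,0,0.45],[0,0,-0.01]],[[0,0,0.6],[0,0,-0.01]],[[0,0,0.75],[0,0,-0.01]],[[0,0,0.85],[0,0,-0.01]],[[0,0,0.95],[0,0,-0.01]],[[0,0,1],[0,0,-0.01]],[[0,0,1],[0,0,-0.01]],[[0,0,1],[0,0,-0.01]]]' 0.8 80 | head -1
python3 -m inch '[[[0,0,0.1],[0,0,0]],[[0,0,0.2],[0,0,0]],[[0,0,0.28],[0,0,0]],[[0,0,0.32],[0,0,0]],[[0,0,0.34],[0,0,0]],[[0,0,0.34],[0,0,0]],[[0,0,0.34],[0,0,0]],[[0,0,0.34],[0,0,0]],[[0,0,0.34],[0,0,0]],[[0,0,0.34],[0,0,0]]]'
python3 -m inch '[[[0,0,0],[0,0,0]],[[0,0,0],[0,0,0]],[[0,0,0],[0,0,0]],[[0,0,0],[0,0,0]],[[0,0,0],[0,0,0]],[[0,0,0],[0,0,0]],[[0,0,-0.1],[0,0,0]],[[0,0,-0.3],[0,0,0]],[[0,0,-0.55],[0,0,0]],[[0,0,-0.8],[0,0,0]]]' 0 80
python3 - <<'E'
from h import *
st(); plan([.503,-.2894,.112],181.8,6)
E
```

```text
clock: 29.35
clock: 30.35
position: [0.4503, 0.1303, 0.0042]
ee_rot: [0.851, 0.526, 0.0, -0.0]
ft_force: [0.1, -0.3, -0.2]
grip_width: 0.798
grasp_force: 0.0
clock: 31.35
position: [0.45, 0.1299, 0.069]
ee_rot: [0.851, 0.526, -0.0, 0.0]
ft_force: [-0.3, 0.5, -1.7]
grip_width: 0.213
grasp_force: 78.4
t 31.35 p [0.45   0.1299 0.069 ] yaw 63.4 F [-0.3  0.5 -1.7] grip 0.213 78.4 j7 -0.76
from [0.45   0.1299 0.069 ] 63.4 turn 118.4
1 shift [-0.732  0.489 -0.089] turn [-0.     0.001 -0.438]
2 shift [-0.854  0.214 -0.09 ] turn [ 0.     0.    -0.438]
3 shift [-0.876 -0.087 -0.09 ] turn [-0.     0.    -0.438]
4 shift [-0.795 -0.378 -0.09 ] turn [ 0.     0.    -0.438]
5 shift [-0.621 -0.624 -0.09 ] turn [ 0.     0.    -0.438]
6 shift [-0.374 -0.797 -0.09 ] turn [-0.     0.    -0.438]
```

```bash

python3 -m inch '[[[-0.1,0.07,-0.15],[0,0,-0.06]],[[-0.2,0.14,-0.3],[0,0,-0.12]],[[-0.3,0.21,-0.4],[0,0,-0.18]],[[-0.4,0.28,-0.5],[0,0,-0.24]],[[-0.5,0.35,-0.54],[0,0,-0.3]],[[-0.62,0.42,-0.54],[0,0,-0.37]],[[-0.73,0.49,-0.54],[0,0,-0.44]],[[-0.73,0.49,-0.54],[0,0,-0.44]],[[-0.73,0.49,-0.54],[0,0,-0.44]],[[-0.73,0.49,-0.54],[0,0,-0.44]]]' | tail -2
python3 -m inch '[[[-0.12,0.03,0],[0,0,-0.06]],[[-0.24,0.06,0],[0,0,-0.12]],[[-0.36,0.09,0],[0,0,-0.18]],[[-0.48,0.12,0],[0,0,-0.24]],[[-0.6,0.15,0],[0,0,-0.3]],[[-0.73,0.18,0],[0,0,-0.37]],[[-0.85,0.21,0],[0,0,-0.44]],[[-0.85,0.21,0],[0,0,-0.44]],[[-0.85,0.21,0],[0,0,-0.44]],[[-0.85,0.21,0],[0,0,-0.44]]]' | tail -2
python3 -m inch '[[[-0.12,-0.01,0],[0,0,-0.06]],[[-0.24,-0.02,0],[0,0,-0.12]],[[-0.37,-0.03,0],[0,0,-0.18]],[[-0.5,-0.05,0],[0,0,-0.24]],[[-0.63,-0.06,0],[0,0,-0.3]],[[-0.76,-0.08,0],[0,0,-0.37]],[[-0.88,-0.09,0],[0,0,-0.44]],[[-0.88,-0.09,0],[0,0,-0.44]],[[-0.88,-0.09,0],[0,0,-0.44]],[[-0.88,-0.09,0],[0,0,-0.44]]]' | tail -2
python3 -m inch '[[[-0.11,-0.05,0],[0,0,-0.06]],[[-0.22,-0.1,0],[0,0,-0.12]],[[-0.33,-0.15,0],[0,0,-0.18]],[[-0.45,-0.21,0],[0,0,-0.24]],[[-0.57,-0.27,0],[0,0,-0.3]],[[-0.68,-0.33,0],[0,0,-0.37]],[[-0.8,-0.38,0],[0,0,-0.44]],[[-0.8,-0.38,0],[0,0,-0.44]],[[-0.8,-0.38,0],[0,0,-0.44]],[[-0.8,-0.38,0],[0,0,-0.44]]]' | tail -2
python3 -m inch '[[[-0.09,-0.09,0],[0,0,-0.06]],[[-0.18,-0.18,0],[0,0,-0.12]],[[-0.27,-0.27,0],[0,0,-0.18]],[[-0.36,-0.36,0],[0,0,-0.24]],[[-0.45,-0.45,0],[0,0,-0.3]],[[-0.54,-0.54,0],[0,0,-0.37]],[[-0.62,-0.62,0],[0,0,-0.44]],[[-0.62,-0.62,0],[0,0,-0.44]],[[-0.62,-0.62,0],[0,0,-0.44]],[[-0.62,-0.62,0],[0,0,-0.44]]]' | tail -2
python3 -c "
from h import *
st(); plan([.503,-.2894,.112],181.8,1)"
```

```text
grip_width: 0.21
grasp_force: 78.3
grip_width: 0.214
grasp_force: 78.3
grip_width: 0.213
grasp_force: 78.3
grip_width: 0.212
grasp_force: 78.3
grip_width: 0.213
grasp_force: 78.3
t 36.35 p [ 0.4954 -0.2181  0.1112] yaw 162.4 F [ 0.6  0.3 -0. ] grip 0.213 78.3 j7 1.75
from [ 0.4954 -0.2181  0.1112] 162.4 turn 19.4
1 shift [-0.36  -0.821 -0.011] turn [ 0.001 -0.    -0.431]
```

```bash

python3 -m inch '[[[-0.05,-0.12,0],[0,0,-0.06]],[[-0.1,-0.24,0],[0,0,-0.12]],[[-0.15,-0.36,0],[0,0,-0.18]],[[-0.2,-0.48,0],[0,0,-0.24]],[[-0.26,-0.6,0],[0,0,-0.3]],[[-0.31,-0.72,0],[0,0,-0.37]],[[-0.36,-0.82,0],[0,0,-0.43]],[[-0.36,-0.82,0],[0,0,-0.43]],[[-0.36,-0.82,0],[0,0,-0.43]],[[-0.36,-0.82,0],[0,0,-0.43]]]' 
python3 -m inch '[[[0,0,0.12],[0,0,0]],[[0,0,0.24],[0,0,0]],[[0,0,0.36],[0,0,0]],[[0,0,0.48],[0,0,0]],[[0,0,0.6],[0,0,0]],[[0,0,0.72],[0,0,0]],[[0,0,0.82],[0,0,0]],[[0,0,0.9],[0,0,0]],[[0,0,0.96],[0,0,0]],[[0,0,1],[0,0,0]]]' 
python3 -c "
from h import *
st()"
```

```text
clock: 37.35
position: [0.5031, -0.2893, 0.1112]
ee_rot: [-0.016, 1.0, 0.0, -0.0]
ft_force: [0.2, 0.0, -1.3]
grip_width: 0.207
grasp_force: 78.4
clock: 38.35
position: [0.503, -0.2902, 0.0311]
ee_rot: [-0.016, 1.0, 0.0, -0.0]
ft_force: [-6.4, 6.3, 22.5]
grip_width: 0.214
grasp_force: 81.6
t 38.35 p [ 0.503  -0.2902  0.0311] yaw -178.2 F [-6.4  6.3 22.5] grip 0.214 81.6 j7 2.27
```

```bash

python3 -m inch '[[[0,0,-0.02],[0,0,0]],[[0,0.01,-0.04],[0,0,0]],[[0,0.02,-0.04],[0,0,0]],[[0,0.02,-0.04],[0,0,0]],[[0,0.02,-0.03],[0,0,0]],[[0,0.02,-0.02],[0,0,0]],[[0,0.02,-0.02],[0,0,0]],[[0,0.02,-0.01],[0,0,0]],[[0,0.02,-0.01],[0,0,0]],[[0,0.02,-0.01],[0,0,0]]]' 

```

```text
clock: 39.35
position: [0.5029, -0.2887, 0.032]
ee_rot: [-0.016, 1.0, 0.0, -0.0]
ft_force: [0.7, -0.1, -1.8]
grip_width: 0.214
grasp_force: 78.4
```

```bash

python3 -m inch '[[[-0.01,0,0.005],[0,0,0]],[[-0.02,0,0.01],[0,0,0]],[[-0.03,0,0.01],[0,0,0]],[[-0.04,0,0.01],[0,0,0]],[[-0.05,0,0.01],[0,0,0]],[[-0.06,0,0.01],[0,0,0]],[[-0.065,0,0.01],[0,0,0]],[[-0.07,0,0.01],[0,0,0]],[[-0.07,0,0.01],[0,0,0]],[[-0.07,0,0.01],[0,0,0]]]' 
python3 -m inch '[[[-0.01,0,0],[0,0,0]],[[-0.02,0,0],[0,0,0]],[[-0.025,0,0],[0,0,0]],[[-0.03,0,0],[0,0,0]],[[-0.035,0,0],[0,0,0]],[[-0.04,0,0],[0,0,0]],[[-0.045,0,0],[0,0,0]],[[-0.05,0,0],[0,0,0]],[[-0.05,0,0],[0,0,0]],[[-0.05,0,0],[0,0,0]]]' 
```

```text
clock: 40.35
position: [0.5081, -0.2888, 0.0312]
ee_rot: [-0.016, 1.0, -0.0, -0.0]
ft_force: [-3.9, -2.9, -1.1]
grip_width: 0.214
grasp_force: 78.4
clock: 41.35
position: [0.5093, -0.289, 0.0307]
ee_rot: [-0.015, 1.0, 0.001, -0.003]
ft_force: [-14.4, -2.1, 5.4]
grip_width: 0.212
grasp_force: 79.3
```

```bash

python3 -m inch '[[[0.03,0,0],[0,0,0]],[[0.03,0,0],[0,0,0]],[[0.03,0,0],[0,0,0]],[[0.03,0,0],[0,0,0]],[[0.03,0,0],[0,0,0]],[[0.03,0,-0.1],[0,0,0]],[[0.03,0,-0.3],[0,0,0]],[[0.03,0,-0.5],[0,0,0]],[[0.03,0,-0.7],[0,0,0]],[[0.03,0,-0.9],[0,0,0]]]' 0.36
python3 - <<'E'
from h import *
snap('wrist','w5',(150,80,450,300),2.6); snap('top','t5',(75,150,255,290),4.4); st()
plan([.5741,.1276,.112],73.1,6)
E
```

```text
clock: 42.35
position: [0.5104, -0.2886, 0.1054]
ee_rot: [-0.016, 1.0, -0.0, 0.001]
ft_force: [0.3, -0.2, 0.2]
grip_width: 0.359
grasp_force: 0.0
t 42.45 p [ 0.5115 -0.2892  0.1064] yaw -178.2 F [ 0.1 -0.4  0.4] grip 0.361 0.0 j7 2.22
from [ 0.5115 -0.2892  0.1064] -178.2 turn -108.7
1 shift [-0.158  0.864 -0.012] turn [-0.001  0.006  0.403]
2 shift [ 0.119  0.87  -0.012] turn [ 0.    -0.     0.403]
3 shift [ 0.383  0.79  -0.012] turn [-0.    -0.     0.403]
4 shift [ 0.61   0.632 -0.012] turn [-0.    -0.     0.403]
5 shift [ 0.776  0.411 -0.012] turn [ 0.    -0.     0.403]
6 shift [ 0.865  0.149 -0.012] turn [-0.    -0.     0.403]
```

View pics/w5.png

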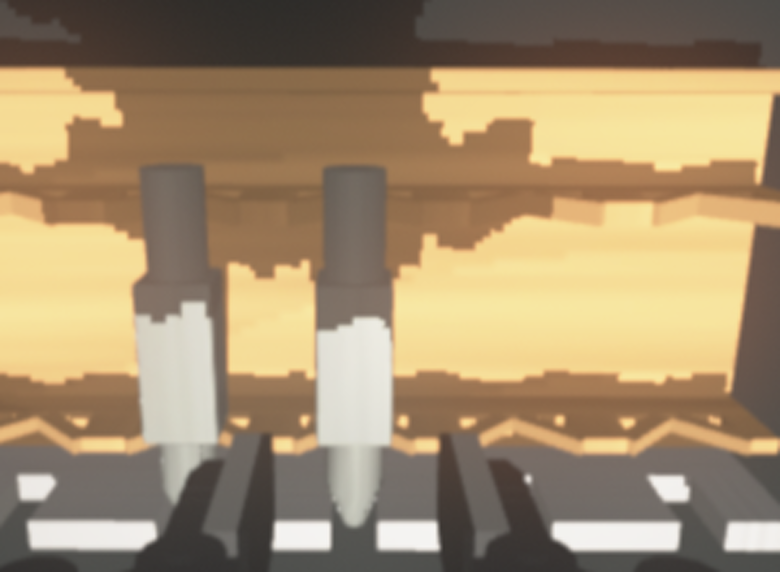

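Both bars sit identically, with rear ends at row 165 and blocks ending at row 443, and their tips are in the plate gaps. Next is bar A.

```bash

python3 -m inch '[[[-0.02,0.12,-0.02],[0,0,0.06]],[[-0.04,0.24,-0.05],[0,0,0.12]],[[-0.07,0.36,-0.05],[0,0,0.18]],[[-0.1,0.48,-0.05],[0,0,0.24]],[[-0.12,0.6,-0.05],[0,0,0.3]],[[-0.14,0.74,-0.05],[0,0,0.35]],[[-0.16,0.86,-0.05],[0,0,0.4]],[[-0.16,0.86,-0.05],[0,0,0.4]],[[-0.16,0.86,-0.05],[0,0,0.4]],[[-0.16,0.86,-0.05],[0,0,0.4]]]' 0.8 | head -1
python3 -m inch '[[[0.02,0.12,0],[0,0,0.06]],[[0.04,0.24,0],[0,0,0.12]],[[0.06,0.36,0],[0,0,0.18]],[[0.08,0.5,0],[0,0,0.24]],[[0.1,0.64,0],[0,0,0.3]],[[0.11,0.76,0],[0,0,0.35]],[[0.12,0.87,0],[0,0,0.4]],[[0.12,0.87,0],[0,0,0.4]],[[0.12,0.87,0],[0,0,0.4]],[[0.12,0.87,0],[0,0,0.4]]]' | head -1
python3 -m inch '[[[0.05,0.11,0],[0,0,0.06]],[[0.1,0.22,0],[0,0,0.12]],[[0.16,0.33,0],[0,0,0.18]],[[0.22,0.45,0],[0,0,0.24]],[[0.28,0.57,0],[0,0,0.3]],[[0.33,0.68,0],[0,0,0.35]],[[0.38,0.79,0],[0,0,0.4]],[[0.38,0.79,0],[0,0,0.4]],[[0.38,0.79,0],[0,0,0.4]],[[0.38,0.79,0],[0,0,0.4]]]' | head -1
python3 -m inch '[[[0.09,0.09,0],[0,0,0.06]],[[0.18,0.18,0],[0,0,0.12]],[[0.27,0.28,0],[0,0,0.18]],[[0.36,0.38,0],[0,0,0.24]],[[0.45,0.47,0],[0,0,0.3]],[[0.53,0.55,0],[0,0,0.35]],[[0.61,0.63,0],[0,0,0.4]],[[0.61,0.63,0],[0,0,0.4]],[[0.61,0.63,0],[0,0,0.4]],[[0.61,0.63,0],[0,0,0.4]]]' | head -1
python3 -m inch '[[[0.11,0.06,0],[0,0,0.06]],[[0.22,0.12,0],[0,0,0.12]],[[0.33,0.18,0],[0,0,0.18]],[[0.45,0.24,0],[0,0,0.24]],[[0.57,0.3,0],[0,0,0.3]],[[0.67,0.36,0],[0,0,0.35]],[[0.78,0.41,0],[0,0,0.4]],[[0.78,0.41,0],[0,0,0.4]],[[0.78,0.41,0],[0,0,0.4]],[[0.78,0.41,0],[0,0,0.4]]]' | head -1
python3 -m inch '[[[0.12,0.02,0],[0,0,0.06]],[[0.24,0.04,0],[0,0,0.12]],[[0.37,0.06,0],[0,0,0.18]],[[0.5,0.09,0],[0,0,0.24]],[[0.63,0.11,0],[0,0,0.3]],[[0.75,0.13,0],[0,0,0.35]],[[0.87,0.15,0],[0,0,0.4]],[[0.87,0.15,0],[0,0,0.4]],[[0.87,0.15,0],[0,0,0.4]],[[0.87,0.15,0],[0,0,0.4]]]' | head -1
python3 - <<'E'
from h import *
snap('wrist','w6',None,1.4); st()
E
```

```text
clock: 43.45
clock: 44.45
clock: 45.45
clock: 46.45
clock: 47.45
clock: 48.45
t 48.5 p [0.5708 0.1278 0.1074] yaw 73.8 F [-0.9  0.   0.5] grip 0.801 0.0 j7 -0.33
```

View pics/w6.png

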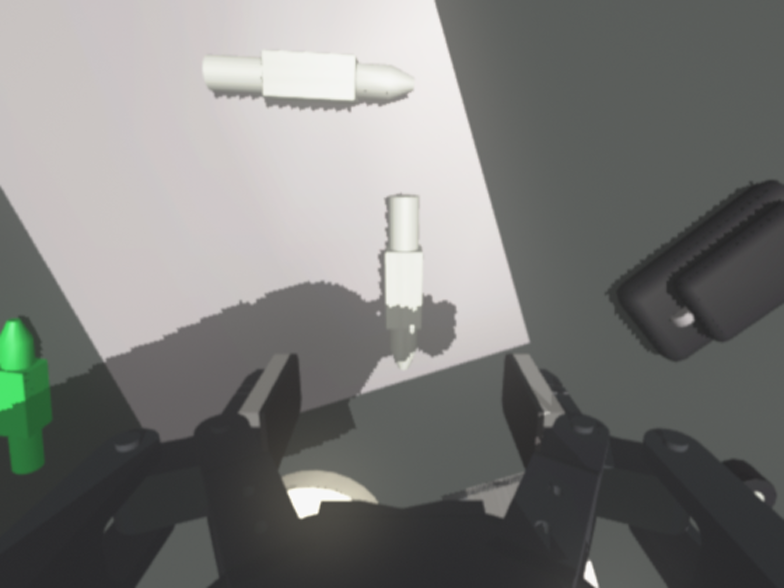

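Bar A runs from (403,195) to (404,369) and is centred. Bar B runs from (204,74), the square end, to (413,82), the tip.

```bash
python3 - <<'E'
from h import *
p=bar('w6',(403,195),(404,369),(403.5,290)); plan([p[0],p[1],.004],73.7,2)
bar('w6',(204,74),(413,82),(309,77))
E
```

```text
mid [0.5727 0.1274 0.011 ] blockmid [0.573  0.1285 0.02  ] len 0.1018 toolyaw 74.2
from [0.5708 0.1278 0.1074] 73.8 turn -0.1
1 shift [0.001 0.013 0.646] turn [0.    0.    0.001]
2 shift [0.001 0.013 0.646] turn [-0.    -0.     0.001]
mid [0.5579 0.2436 0.011 ] blockmid [0.5594 0.2423 0.02  ] len 0.1024 toolyaw 161.8
```

```bash

python3 -m inch '[[[0,0,0.15],[0,0,0]],[[0,0.01,0.3],[0,0,0]],[[0,0.02,0.45],[0,0,0]],[[0,0.03,0.6],[0,0,0]],[[0,0.03,0.75],[0,0,0]],[[0,0.03,0.85],[0,0,0]],[[0,0.03,0.95],[0,0,0]],[[0,0.03,1],[0,0,0]],[[0,0.03,1],[0,0,0]],[[0,0.03,1],[0,0,0]]]' 0.8 80 | head -1
python3 -m inch '[[[0,0,0.1],[0,0,0]],[[0,0,0.2],[0,0,0]],[[0,0,0.26],[0,0,0]],[[0,0,0.29],[0,0,0]],[[0,0,0.29],[0,0,0]],[[0,0,0.29],[0,0,0]],[[0,0,0.29],[0,0,0]],[[0,0,0.29],[0,0,0]],[[0,0,0.29],[0,0,0]],[[0,0,0.29],[0,0,0]]]'
python3 -m inch '[[[0,0,0],[0,0,0]],[[0,0,0],[0,0,0]],[[0,0,0],[0,0,0]],[[0,0,0],[0,0,0]],[[0,0,0],[0,0,0]],[[0,0,0],[0,0,0]],[[0,0,-0.1],[0,0,0]],[[0,0,-0.3],[0,0,0]],[[0,0,-0.55],[0,0,0]],[[0,0,-0.8],[0,0,0]]]' 0 80
python3 - <<'E'
from h import *
st(); plan([.5015,-.2425,.112],181.8,5)
E
```

```text
clock: 49.5
clock: 50.5
position: [0.5731, 0.1282, 0.0042]
ee_rot: [0.8, 0.6, 0.0, -0.0]
ft_force: [-0.7, -0.7, -0.1]
grip_width: 0.797
grasp_force: 0.0
clock: 51.5
position: [0.5731, 0.128, 0.0698]
ee_rot: [0.8, 0.6, 0.0, 0.0]
ft_force: [0.8, 0.7, -1.4]
grip_width: 0.21
grasp_force: 78.4
t 51.5 p [0.5731 0.128  0.0698] yaw 73.8 F [ 0.8  0.7 -1.4] grip 0.21 78.4 j7 -0.3
from [0.5731 0.128  0.0698] 73.8 turn 108.0
1 shift [-0.939  0.087 -0.106] turn [ 0.   -0.   -0.48]
2 shift [-0.905 -0.265 -0.106] turn [ 0.    0.   -0.48]
3 shift [-0.744 -0.58  -0.106] turn [-0.    0.   -0.48]
4 shift [-0.478 -0.813 -0.106] turn [ 0.    0.   -0.48]
5 shift [-0.145 -0.932 -0.106] turn [ 0.    0.   -0.48]
```

```bash

python3 -m inch '[[[-0.13,0.01,-0.15],[0,0,-0.06]],[[-0.26,0.02,-0.3],[0,0,-0.12]],[[-0.39,0.03,-0.4],[0,0,-0.19]],[[-0.52,0.05,-0.5],[0,0,-0.26]],[[-0.66,0.06,-0.55],[0,0,-0.33]],[[-0.8,0.08,-0.55],[0,0,-0.41]],[[-0.94,0.09,-0.55],[0,0,-0.48]],[[-0.94,0.09,-0.55],[0,0,-0.48]],[[-0.94,0.09,-0.55],[0,0,-0.48]],[[-0.94,0.09,-0.55],[0,0,-0.48]]]' | tail -2
python3 -m inch '[[[-0.13,-0.04,0],[0,0,-0.06]],[[-0.26,-0.08,0],[0,0,-0.12]],[[-0.39,-0.12,0],[0,0,-0.19]],[[-0.52,-0.16,0],[0,0,-0.26]],[[-0.65,-0.2,0],[0,0,-0.33]],[[-0.78,-0.23,0],[0,0,-0.41]],[[-0.91,-0.27,0],[0,0,-0.48]],[[-0.91,-0.27,0],[0,0,-0.48]],[[-0.91,-0.27,0],[0,0,-0.48]],[[-0.91,-0.27,0],[0,0,-0.48]]]' | tail -2
python3 -m inch '[[[-0.1,-0.08,0],[0,0,-0.06]],[[-0.2,-0.16,0],[0,0,-0.12]],[[-0.31,-0.24,0],[0,0,-0.19]],[[-0.42,-0.33,0],[0,0,-0.26]],[[-0.53,-0.42,0],[0,0,-0.33]],[[-0.64,-0.5,0],[0,0,-0.41]],[[-0.74,-0.58,0],[0,0,-0.48]],[[-0.74,-0.58,0],[0,0,-0.48]],[[-0.74,-0.58,0],[0,0,-0.48]],[[-0.74,-0.58,0],[0,0,-0.48]]]' | tail -2
python3 -m inch '[[[-0.07,-0.11,0],[0,0,-0.06]],[[-0.14,-0.22,0],[0,0,-0.12]],[[-0.21,-0.34,0],[0,0,-0.19]],[[-0.28,-0.46,0],[0,0,-0.26]],[[-0.35,-0.58,0],[0,0,-0.33]],[[-0.42,-0.7,0],[0,0,-0.41]],[[-0.48,-0.81,0],[0,0,-0.48]],[[-0.48,-0.81,0],[0,0,-0.48]],[[-0.48,-0.81,0],[0,0,-0.48]],[[-0.48,-0.81,0],[0,0,-0.48]]]' | tail -2
python3 -c "
from h import *
st(); plan([.5015,-.2425,.112],181.8,1)"
```

```text
grip_width: 0.212
grasp_force: 78.3
grip_width: 0.211
grasp_force: 78.4
grip_width: 0.208
grasp_force: 78.4
grip_width: 0.209
grasp_force: 78.4
t 55.5 p [ 0.5161 -0.1673  0.112 ] yaw 160.2 F [-0.2 -0.7 -2.4] grip 0.209 78.4 j7 1.62
from [ 0.5161 -0.1673  0.112 ] 160.2 turn 21.6
1 shift [-0.146 -0.946 -0.001] turn [ 0.001 -0.    -0.48 ]
```

```bash

python3 -m inch '[[[-0.02,-0.13,0],[0,0,-0.06]],[[-0.04,-0.26,0],[0,0,-0.12]],[[-0.06,-0.4,0],[0,0,-0.19]],[[-0.08,-0.54,0],[0,0,-0.26]],[[-0.1,-0.68,0],[0,0,-0.33]],[[-0.12,-0.82,0],[0,0,-0.41]],[[-0.15,-0.95,0],[0,0,-0.48]],[[-0.15,-0.95,0],[0,0,-0.48]],[[-0.15,-0.95,0],[0,0,-0.48]],[[-0.15,-0.95,0],[0,0,-0.48]]]' 
python3 -m inch '[[[0,0,0.12],[0,0,0]],[[0,0,0.24],[0,0,0]],[[0,0,0.36],[0,0,0]],[[0,0,0.48],[0,0,0]],[[0,0,0.6],[0,0,0]],[[0,0,0.72],[0,0,0]],[[0,0,0.82],[0,0,0]],[[0,0,0.9],[0,0,0]],[[0,0,0.96],[0,0,0]],[[0,0,0.98],[0,0,0]]]'
```

```text
clock: 56.5
position: [0.5018, -0.2429, 0.112]
ee_rot: [-0.016, 1.0, 0.0, -0.0]
ft_force: [-0.1, -0.1, -2.1]
grip_width: 0.209
grasp_force: 78.4
clock: 57.5
position: [0.5012, -0.2439, 0.0332]
ee_rot: [-0.016, 1.0, 0.0, -0.0]
ft_force: [0.1, -0.1, -2.7]
grip_width: 0.212
grasp_force: 78.4
```

```bash

python3 -m inch '[[[0,0.01,0],[0,0,0]],[[0,0.015,0.01],[0,0,0]],[[0,0.015,0.02],[0,0,0]],[[-0.01,0.015,0.02],[0,0,0]],[[-0.02,0.015,0.02],[0,0,0]],[[-0.03,0.015,0.02],[0,0,0]],[[-0.04,0.015,0.02],[0,0,0]],[[-0.05,0.015,0.02],[0,0,0]],[[-0.06,0.015,0.02],[0,0,0]],[[-0.06,0.015,0.02],[0,0,0]]]'
python3 -m inch '[[[-0.01,0,0],[0,0,0]],[[-0.02,0,0],[0,0,0]],[[-0.03,0,0],[0,0,0]],[[-0.035,0,0],[0,0,0]],[[-0.04,0,0],[0,0,0]],[[-0.045,0,0],[0,0,0]],[[-0.05,0,0],[0,0,0]],[[-0.055,0,0],[0,0,0]],[[-0.06,0,0],[0,0,0]],[[-0.06,0,0],[0,0,0]]]'
```

```text
clock: 58.5
position: [0.5061, -0.2428, 0.032]
ee_rot: [-0.016, 1.0, -0.0, -0.0]
ft_force: [-0.7, -0.8, -1.7]
grip_width: 0.213
grasp_force: 78.4
clock: 59.5
position: [0.5087, -0.2431, 0.0315]
ee_rot: [-0.015, 1.0, 0.0, -0.002]
ft_force: [-10.2, -2.1, 1.6]
grip_width: 0.211
grasp_force: 78.8
```

```bash

python3 -m inch '[[[0.03,0,0],[0,0,0]],[[0.03,0,0],[0,0,0]],[[0.03,0,0],[0,0,0]],[[0.03,0,0],[0,0,0]],[[0.03,0,0],[0,0,0]],[[0.03,0,-0.1],[0,0,0]],[[0.03,0,-0.3],[0,0,0]],[[0.03,0,-0.5],[0,0,0]],[[0.03,0,-0.7],[0,0,0]],[[0.03,0,-0.9],[0,0,0]]]' 0.36
python3 - <<'E'
from h import *
snap('wrist','w7'); st()
for n in('t3','t5'):
    pass
snap('top','t7'); a=cv2.imread('pics/t3_raw.png',0).astype(int);b=cv2.imread('pics/t7_raw.png',0).astype(int)
d=np.abs(a-b)[165:230,110:190]>60; print('B region diff',d.sum())
plan([.5587,.243,.112],161.8,6)
E
```

```text
clock: 60.5
position: [0.5088, -0.2428, 0.1062]
ee_rot: [-0.016, 1.0, -0.0, 0.001]
ft_force: [-0.2, 0.1, 0.8]
grip_width: 0.362
grasp_force: 0.0
t 60.55 p [ 0.5101 -0.2435  0.1088] yaw -178.2 F [ 1.8 -0.7  2.8] grip 0.361 0.0 j7 2.14
B region diff 0
from [ 0.51   -0.2434  0.1074] -178.2 turn -20.0
1 shift [-0.133  1.01  -0.01 ] turn [-0.001  0.006  0.074]
2 shift [-0.074  1.016 -0.01 ] turn [ 0.    -0.     0.074]
3 shift [-0.015  1.018 -0.01 ] turn [ 0.    -0.     0.074]
4 shift [ 0.044  1.017 -0.01 ] turn [ 0.    -0.     0.074]
5 shift [ 0.103  1.013 -0.01 ] turn [ 0.    -0.     0.074]
6 shift [ 0.162  1.005 -0.01 ] turn [-0.    -0.     0.074]
```

```bash

python3 -m inch '[[[-0.02,0.12,0],[0,0,0.01]],[[-0.04,0.26,0],[0,0,0.02]],[[-0.06,0.4,-0.02],[0,0,0.03]],[[-0.08,0.55,-0.04],[0,0,0.05]],[[-0.1,0.7,-0.05],[0,0,0.07]],[[-0.12,0.85,-0.05],[0,0,0.07]],[[-0.13,1,-0.05],[0,0,0.07]],[[-0.13,1,-0.05],[0,0,0.07]],[[-0.13,1,-0.05],[0,0,0.07]],[[-0.13,1,-0.05],[0,0,0.07]]]' 0.8 | head -1
python3 -m inch '[[[-0.01,0.15,0],[0,0,0.01]],[[-0.02,0.3,0],[0,0,0.02]],[[-0.03,0.45,0],[0,0,0.04]],[[-0.04,0.6,0],[0,0,0.05]],[[-0.05,0.75,0],[0,0,0.06]],[[-0.06,0.9,0],[0,0,0.07]],[[-0.07,1,0],[0,0,0.07]],[[-0.07,1,0],[0,0,0.07]],[[-0.07,1,0],[0,0,0.07]],[[-0.07,1,0],[0,0,0.07]]]' | head -1
python3 -m inch '[[[0,0.15,0],[0,0,0.01]],[[0,0.3,0],[0,0,0.02]],[[0,0.45,0],[0,0,0.04]],[[0,0.6,0],[0,0,0.05]],[[-0.01,0.75,0],[0,0,0.06]],[[-0.01,0.9,0],[0,0,0.08]],[[-0.01,1,0],[0,0,0.08]],[[-0.01,1,0],[0,0,0.08]],[[-0.01,1,0],[0,0,0.08]],[[-0.01,1,0],[0,0,0.08]]]' | head -1
python3 -m inch '[[[0,0.15,0],[0,0,0.01]],[[0.01,0.3,0],[0,0,0.02]],[[0.02,0.45,0],[0,0,0.04]],[[0.02,0.6,0],[0,0,0.05]],[[0.03,0.75,0],[0,0,0.06]],[[0.04,0.9,0],[0,0,0.07]],[[0.04,1,0],[0,0,0.07]],[[0.04,1,0],[0,0,0.07]],[[0.04,1,0],[0,0,0.07]],[[0.04,1,0],[0,0,0.07]]]' | head -1
python3 -m inch '[[[0.01,0.15,0],[0,0,0.01]],[[0.03,0.3,0],[0,0,0.02]],[[0.04,0.45,0],[0,0,0.04]],[[0.06,0.6,0],[0,0,0.05]],[[0.08,0.75,0],[0,0,0.06]],[[0.09,0.9,0],[0,0,0.07]],[[0.1,1,0],[0,0,0.07]],[[0.1,1,0],[0,0,0.07]],[[0.1,1,0],[0,0,0.07]],[[0.1,1,0],[0,0,0.07]]]' | head -1
python3 -m inch '[[[0.02,0.15,0],[0,0,0.01]],[[0.05,0.3,0],[0,0,0.02]],[[0.07,0.45,0],[0,0,0.04]],[[0.1,0.6,0],[0,0,0.05]],[[0.13,0.75,0],[0,0,0.06]],[[0.15,0.9,0],[0,0,0.07]],[[0.16,1,0],[0,0,0.07]],[[0.16,1,0],[0,0,0.07]],[[0.16,1,0],[0,0,0.07]],[[0.16,1,0],[0,0,0.07]]]' | head -1
python3 - <<'E'
from h import *
a=cv2.imread('pics/w7_raw.png')[80:300,150:450]
snap('wrist','w8'); st(); b=cv2.imread('pics/w8_raw.png')
cv2.imwrite('pics/pair.png',np.vstack([cv2.resize(a,(400,293)),cv2.resize(b,(400,300))]))
E
```

```text
clock: 61.6
clock: 62.6
clock: 63.6
clock: 64.6
clock: 65.6
clock: 66.6
t 66.65 p [0.5545 0.2368 0.1082] yaw 162.4 F [-0.3 -0.1  0.1] grip 0.8 0.0 j7 0.92
```

View pics/pair.png

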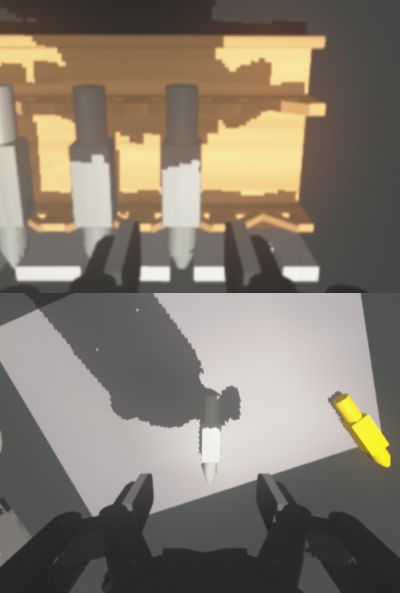

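All three racked bars are level with each other and their tips are in the slots. In the lower view, bar B runs from (211.5,391) to (210,482).

```bash
python3 - <<'E'
from h import *
k=400/560
p=bar('w8',(211.5/k,98/k),(210/k,189/k),(211/k,151/k),1); plan([p[0],p[1],.004],162,1)
E
```

```text
mid [0.5579 0.2437 0.011 ] blockmid [0.5604 0.2431 0.02  ] len 0.1046 toolyaw 162.0
from [0.5545 0.2368 0.1082] 162.4 turn -0.4
1 shift [-0.015  0.096  1.302] turn [-0.     0.     0.009]
```

```bash

python3 -m inch '[[[0,0.03,0.12],[0,0,0]],[[-0.01,0.06,0.25],[0,0,0]],[[-0.02,0.09,0.4],[0,0,0]],[[-0.02,0.09,0.55],[0,0,0]],[[-0.02,0.09,0.7],[0,0,0]],[[-0.02,0.09,0.82],[0,0,0]],[[-0.02,0.09,0.93],[0,0,0]],[[-0.02,0.09,1],[0,0,0]],[[-0.02,0.09,1],[0,0,0]],[[-0.02,0.09,1],[0,0,0]]]' 0.8 80 | head -1
python3 -m inch '[[[0,0,0.1],[0,0,0]],[[0,0,0.2],[0,0,0]],[[0,0,0.27],[0,0,0]],[[0,0,0.3],[0,0,0]],[[0,0,0.3],[0,0,0]],[[0,0,0.3],[0,0,0]],[[0,0,0.3],[0,0,0]],[[0,0,0.3],[0,0,0]],[[0,0,0.3],[0,0,0]],[[0,0,0.3],[0,0,0]]]'
python3 -m inch '[[[0,0,0],[0,0,0]],[[0,0,0],[0,0,0]],[[0,0,0],[0,0,0]],[[0,0,0],[0,0,0]],[[0,0,0],[0,0,0]],[[0,0,0],[0,0,0]],[[0,0,-0.1],[0,0,0]],[[0,0,-0.3],[0,0,0]],[[0,0,-0.55],[0,0,0]],[[0,0,-0.8],[0,0,0]]]' 0 80
python3 - <<'E'
from h import *
st(); plan([.5,-.196,.112],181.8,6)
E
```

```text
clock: 67.65
clock: 68.65
position: [0.5581, 0.2441, 0.0042]
ee_rot: [0.152, 0.988, 0.0, 0.0]
ft_force: [0.5, 0.9, -0.2]
grip_width: 0.797
grasp_force: 0.0
clock: 69.65
position: [0.5581, 0.2439, 0.0697]
ee_rot: [0.153, 0.988, 0.0, 0.0]
ft_force: [0.6, 0.1, -0.9]
grip_width: 0.211
grasp_force: 78.8
t 69.65 p [0.5581 0.2439 0.0697] yaw 162.4 F [ 0.6  0.1 -0.9] grip 0.211 78.8 j7 0.93
from [0.5581 0.2439 0.0697] 162.4 turn 19.4
1 shift [-0.161 -0.91  -0.088] turn [ 0.     0.    -0.072]
2 shift [-0.11  -0.918 -0.088] turn [ 0.     0.    -0.072]
3 shift [-0.058 -0.923 -0.088] turn [ 0.     0.    -0.072]
4 shift [-0.006 -0.924 -0.088] turn [ 0.     0.    -0.072]
5 shift [ 0.046 -0.923 -0.088] turn [-0.     0.    -0.072]
6 shift [ 0.098 -0.919 -0.088] turn [ 0.     0.    -0.072]
```

```bash

python3 -m inch '[[[-0.02,-0.13,-0.12],[0,0,-0.01]],[[-0.05,-0.26,-0.25],[0,0,-0.02]],[[-0.07,-0.4,-0.38],[0,0,-0.03]],[[-0.1,-0.54,-0.5],[0,0,-0.04]],[[-0.12,-0.67,-0.54],[0,0,-0.05]],[[-0.14,-0.8,-0.54],[0,0,-0.06]],[[-0.16,-0.91,-0.54],[0,0,-0.07]],[[-0.16,-0.91,-0.54],[0,0,-0.07]],[[-0.16,-0.91,-0.54],[0,0,-0.07]],[[-0.16,-0.91,-0.54],[0,0,-0.07]]]' | tail -2
python3 -m inch '[[[-0.02,-0.13,0],[0,0,-0.01]],[[-0.03,-0.26,0],[0,0,-0.02]],[[-0.05,-0.4,0],[0,0,-0.03]],[[-0.07,-0.54,0],[0,0,-0.04]],[[-0.08,-0.67,0],[0,0,-0.05]],[[-0.1,-0.8,0],[0,0,-0.06]],[[-0.11,-0.92,0],[0,0,-0.07]],[[-0.11,-0.92,0],[0,0,-0.07]],[[-0.11,-0.92,0],[0,0,-0.07]],[[-0.11,-0.92,0],[0,0,-0.07]]]' | tail -2
python3 -m inch '[[[-0.01,-0.13,0],[0,0,-0.01]],[[-0.02,-0.26,0],[0,0,-0.02]],[[-0.03,-0.4,0],[0,0,-0.03]],[[-0.04,-0.54,0],[0,0,-0.04]],[[-0.05,-0.67,0],[0,0,-0.05]],[[-0.06,-0.8,0],[0,0,-0.06]],[[-0.06,-0.92,0],[0,0,-0.07]],[[-0.06,-0.92,0],[0,0,-0.07]],[[-0.06,-0.92,0],[0,0,-0.07]],[[-0.06,-0.92,0],[0,0,-0.07]]]' | tail -2
python3 -m inch '[[[0,-0.13,0],[0,0,-0.01]],[[0,-0.26,0],[0,0,-0.02]],[[0,-0.4,0],[0,0,-0.03]],[[0,-0.54,0],[0,0,-0.04]],[[0,-0.67,0],[0,0,-0.05]],[[0,-0.8,0],[0,0,-0.06]],[[0,-0.92,0],[0,0,-0.07]],[[0,-0.92,0],[0,0,-0.07]],[[0,-0.92,0],[0,0,-0.07]],[[0,-0.92,0],[0,0,-0.07]]]' | tail -2
python3 -m inch '[[[0,-0.13,0],[0,0,-0.01]],[[0.01,-0.26,0],[0,0,-0.02]],[[0.02,-0.4,0],[0,0,-0.03]],[[0.03,-0.54,0],[0,0,-0.04]],[[0.03,-0.67,0],[0,0,-0.05]],[[0.04,-0.8,0],[0,0,-0.06]],[[0.05,-0.92,0],[0,0,-0.07]],[[0.05,-0.92,0],[0,0,-0.07]],[[0.05,-0.92,0],[0,0,-0.07]],[[0.05,-0.92,0],[0,0,-0.07]]]' | tail -2
python3 -c "
from h import *
st(); plan([.5,-.196,.112],181.8,1)"
```

```text
grip_width: 0.213
grasp_force: 78.8
grip_width: 0.208
grasp_force: 78.8
grip_width: 0.214
grasp_force: 78.8
grip_width: 0.21
grasp_force: 78.8
grip_width: 0.207
grasp_force: 78.7
t 74.65 p [ 0.5083 -0.1211  0.1112] yaw 178.2 F [ 0.4  0.4 -2.3] grip 0.207 78.7 j7 1.81
from [ 0.5083 -0.1211  0.1112] 178.2 turn 3.6
1 shift [ 0.075 -0.939 -0.01 ] turn [ 0.     0.    -0.079]
```

```bash

python3 -m inch '[[[0.01,-0.13,0],[0,0,-0.01]],[[0.02,-0.26,0],[0,0,-0.02]],[[0.03,-0.4,0],[0,0,-0.03]],[[0.04,-0.54,0],[0,0,-0.04]],[[0.05,-0.67,0],[0,0,-0.05]],[[0.06,-0.8,0],[0,0,-0.07]],[[0.07,-0.94,0],[0,0,-0.08]],[[0.07,-0.94,0],[0,0,-0.08]],[[0.07,-0.94,0],[0,0,-0.08]],[[0.07,-0.94,0],[0,0,-0.08]]]' 
python3 -m inch '[[[0,0,0.12],[0,0,0]],[[0,0,0.24],[0,0,0]],[[0,0,0.36],[0,0,0]],[[0,0,0.48],[0,0,0]],[[0,0,0.6],[0,0,0]],[[0,0,0.72],[0,0,0]],[[0,0,0.82],[0,0,0]],[[0,0,0.9],[0,0,0]],[[0,0,0.95],[0,0,0]],[[0,0,0.97],[0,0,0]]]'
```

```text
clock: 75.65
position: [0.5004, -0.1957, 0.1112]
ee_rot: [-0.016, 1.0, 0.0, -0.0]
ft_force: [0.6, 0.6, -2.7]
grip_width: 0.211
grasp_force: 78.7
clock: 76.65
position: [0.5001, -0.1967, 0.0333]
ee_rot: [-0.016, 1.0, 0.0, -0.0]
ft_force: [0.1, -1.1, -2.5]
grip_width: 0.214
grasp_force: 78.7
```

```bash

python3 -m inch '[[[0,0,0.01],[0,0,0]],[[0,0,0.02],[0,0,0]],[[0,0,0.02],[0,0,0]],[[-0.01,0,0.02],[0,0,0]],[[-0.02,0,0.02],[0,0,0]],[[-0.03,0,0.02],[0,0,0]],[[-0.04,0,0.02],[0,0,0]],[[-0.05,0,0.02],[0,0,0]],[[-0.06,0,0.02],[0,0,0]],[[-0.06,0,0.02],[0,0,0]]]'
python3 -m inch '[[[-0.01,0,0],[0,0,0]],[[-0.02,0,0],[0,0,0]],[[-0.03,0,0],[0,0,0]],[[-0.035,0,0],[0,0,0]],[[-0.04,0,0],[0,0,0]],[[-0.045,0,0],[0,0,0]],[[-0.05,0,0],[0,0,0]],[[-0.055,0,0],[0,0,0]],[[-0.06,0,0],[0,0,0]],[[-0.06,0,0],[0,0,0]]]'
```

```text
clock: 77.65
position: [0.5049, -0.1967, 0.032]
ee_rot: [-0.016, 1.0, -0.0, -0.0]
ft_force: [0.1, -0.2, -1.7]
grip_width: 0.208
grasp_force: 78.7
clock: 78.65
position: [0.5073, -0.1969, 0.0314]
ee_rot: [-0.015, 1.0, 0.0, -0.002]
ft_force: [-11.1, -3.0, 2.6]
grip_width: 0.211
grasp_force: 79.2
```

```bash

python3 -m inch '[[[0.03,0,0],[0,0,0]],[[0.03,0,0],[0,0,0]],[[0.03,0,0],[0,0,0]],[[0.03,0,0],[0,0,0]],[[0.03,0,0],[0,0,0]],[[0.03,0,-0.1],[0,0,0]],[[0.03,0,-0.3],[0,0,0]],[[0.03,0,-0.5],[0,0,0]],[[0.03,0,-0.7],[0,0,0]],[[0.03,0,-0.9],[0,0,0]]]' 0.36
python3 - <<'E'
from h import *
snap('wrist','w9'); st(); plan([.462,-.0275,.112],181.8,3)
E
```

```text
clock: 79.65
position: [0.5075, -0.1966, 0.1053]
ee_rot: [-0.016, 1.0, -0.0, 0.0]
ft_force: [0.2, 0.3, 0.5]
grip_width: 0.357
grasp_force: 0.0
t 79.7 p [ 0.5087 -0.1971  0.1078] yaw -178.2 F [ 1.5 -1.3  2. ] grip 0.363 0.0 j7 2.04
from [ 0.5087 -0.1971  0.1078] -178.2 turn 0.0
1 shift [ 0.173  0.713 -0.019] turn [-0.001  0.005 -0.   ]
2 shift [ 0.173  0.713 -0.017] turn [ 0.  0. -0.]
3 shift [ 0.173  0.713 -0.017] turn [ 0.  0. -0.]
```

```bash

python3 -m inch '[[[0.02,0.1,0],[0,0,0]],[[0.05,0.2,0],[0,0,0]],[[0.08,0.32,-0.05],[0,0,0]],[[0.11,0.45,-0.05],[0,0,0]],[[0.14,0.58,-0.05],[0,0,0]],[[0.17,0.71,-0.05],[0,0,0]],[[0.17,0.71,-0.05],[0,0,0]],[[0.17,0.71,-0.05],[0,0,0]],[[0.17,0.71,-0.05],[0,0,0]],[[0.17,0.71,-0.05],[0,0,0]]]' 0.9 | head -1
python3 -m inch '[[[0.02,0.1,0],[0,0,0]],[[0.05,0.2,0],[0,0,0]],[[0.08,0.32,0],[0,0,0]],[[0.11,0.45,0],[0,0,0]],[[0.14,0.58,0],[0,0,0]],[[0.17,0.71,0],[0,0,0]],[[0.17,0.71,0],[0,0,0]],[[0.17,0.71,0],[0,0,0]],[[0.17,0.71,0],[0,0,0]],[[0.17,0.71,0],[0,0,0]]]' | head -1
python3 -m inch '[[[0.02,0.1,0],[0,0,0]],[[0.05,0.2,0],[0,0,0]],[[0.08,0.32,0],[0,0,0]],[[0.11,0.45,0],[0,0,0]],[[0.14,0.58,0],[0,0,0]],[[0.17,0.71,0],[0,0,0]],[[0.17,0.71,0],[0,0,0]],[[0.17,0.71,0],[0,0,0]],[[0.17,0.71,0],[0,0,0]],[[0.17,0.71,0],[0,0,0]]]' | head -1
python3 - <<'E'
from h import *
a=cv2.imread('pics/w9_raw.png')[80:300,150:450]
snap('wrist','w10'); st(); b=cv2.imread('pics/w10_raw.png')
print(proj('wrist',[.462,-.0275,.059],'w10'))
cv2.imwrite('pics/pair2.png',np.hstack([cv2.resize(a,(300,220)),np.zeros((220,1,3),np.uint8)]) if 0 else cv2.resize(np.vstack([cv2.resize(a,(392,287)),cv2.resize(b[90:300,130:430],(392,274))]),None,fx=1.05,fy=1.05))
E
```

```text
clock: 80.7
clock: 81.7
clock: 82.7
t 82.75 p [ 0.4613 -0.0279  0.1081] yaw -178.2 F [-1.1  0.6 -0.7] grip 0.898 0.0 j7 1.61
(np.float64(285.92978224665916), np.float64(225.73237557403382))
```

View pics/pair2.png

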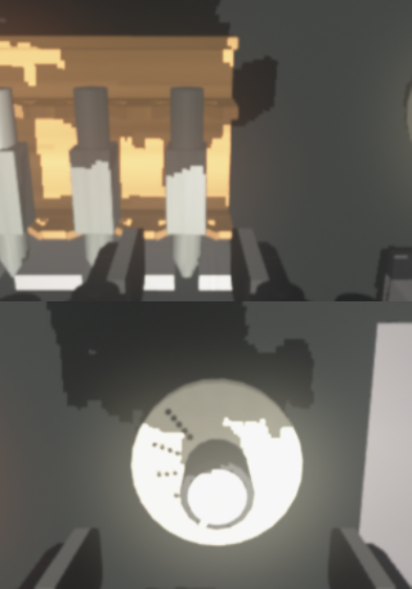

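All four bars are racked alike. The sleeve's top is centred near raw (287,233), and a pointer mark lies at composite (204,522), which looks like the one-dot position. I'll confirm that numerically.

```bash
python3 - <<'E'
from h import *
g=cv2.imread('pics/w10_raw.png',0)
print('hough',cv2.HoughCircles(g,cv2.HOUGH_GRADIENT,1,10,param1=100,param2=15,minRadius=18,maxRadius=80)[0][:5])
pol=cv2.warpPolar(g,(36,72),(287.4,233),36,cv2.INTER_LINEAR) # rows: 5deg, angle from +col toward +row(down)
for a in range(4,34): print(a*5-90,'cw-from-down:',pol[a,14:36:2])
E
python3 -c "
from h import *
plan([.465,-.0267,.032],181.8,1)"
```

```text
hough [[287.5 206.5  61.8]
 [275.5 208.5  50.7]
 [301.5 210.5  48.6]
 [287.5 234.5  22.4]
 [272.5 222.5  40.2]]
-70 cw-from-down: [247 247 247 246 194 169 207 246 247 247 247]
-65 cw-from-down: [247 247 247 244 182 170 235 247 247 247 247]
-60 cw-from-down: [247 247 247 245 180 172 239 247 247 247 247]
-55 cw-from-down: [247 247 247 244 181 171 238 247 247 247 247]
-50 cw-from-down: [247 247 247 242 173 175 240 247 247 247 247]
-45 cw-from-down: [247 247 247 233 169 189 245 246 247 247 247]
-40 cw-from-down: [247 247 247 226 167 204 246 246 247 247 247]
-35 cw-from-down: [247 247 247 220 165 216 246 246 246 246 246]
-30 cw-from-down: [247 247 246 215 164 226 246 246 246 246 246]
-25 cw-from-down: [247 247 247 212 154 218 246 246 246 246 246]
-20 cw-from-down: [247 247 246 203 157 230 246 246 246 246 246]
-15 cw-from-down: [247 247 245 199 170 242 246 246 246 246 240]
-10 cw-from-down: [247 247 246 193 174 239 246 246 246 246 233]
-5 cw-from-down: [247 247 246 188 169 241 246 246 246 246 235]
0 cw-from-down: [247 247 246 185 162 242 246 246 246 246 232]
5 cw-from-down: [247 247 246 18
[... 318 characters left out ...]
46 246 246 246 246 246 246]
35 cw-from-down: [246 244 244 229 201 221 245 246 246 246 246]
40 cw-from-down: [247 246 246 203 156 225 246 246 246 246 246]
45 cw-from-down: [247 247 246 210 162 221 246 246 246 246 246]
50 cw-from-down: [247 247 246 220 162 198 245 246 246 246 246]
55 cw-from-down: [247 247 247 221 161 174 245 246 246 246 246]
60 cw-from-down: [247 247 247 228 163 178 245 246 246 246 246]
65 cw-from-down: [247 247 247 227 162 174 244 246 246 246 246]
70 cw-from-down: [247 247 247 224 159 165 242 246 246 246 246]
75 cw-from-down: [247 247 247 236 165 161 226 246 246 246 246]
from [ 0.4613 -0.0279  0.1081] -178.2 turn 0.0
1 shift [-0.047  0.014  0.951] turn [-0.    -0.    -0.001]
```

```bash

python3 -m inch '[[[-0.05,0.01,0.1],[0,0,0]],[[-0.05,0.01,0.2],[0,0,0]],[[-0.05,0.01,0.35],[0,0,0]],[[-0.05,0.01,0.5],[0,0,0]],[[-0.05,0.01,0.65],[0,0,0]],[[-0.05,0.01,0.75],[0,0,0]],[[-0.05,0.01,0.85],[0,0,0]],[[-0.05,0.01,0.92],[0,0,0]],[[-0.05,0.01,0.95],[0,0,0]],[[-0.05,0.01,0.95],[0,0,0]]]' 0.9 50
python3 -m inch '[[[0,0,0],[0,0,0]],[[0,0,0],[0,0,0]],[[0,0,0],[0,0,0]],[[0,0,0],[0,0,0]],[[0,0,0],[0,0,0]],[[0,0,0],[0,0,0]],[[0,0,0],[0,0,0]],[[0,0,0],[0,0,0]],[[0,0,0],[0,0,0]],[[0,0,0],[0,0,0]]]' 0 50
```

```text
clock: 83.75
position: [0.4652, -0.0265, 0.0319]
ee_rot: [-0.016, 1.0, 0.0, -0.0]
ft_force: [0.1, -0.5, 1.3]
grip_width: 0.9
grasp_force: 0.0
clock: 84.75
position: [0.4655, -0.0269, 0.0327]
ee_rot: [-0.016, 1.0, 0.0, 0.0]
ft_force: [-2.9, -0.9, 6.9]
grip_width: 0.404
grasp_force: 49.1
```

Gripped at 0.404, about 36 mm. Now I'll turn it 86° clockwise.

```bash

python3 -m inch '[[[0,0,0],[0,0,0.1]],[[0,0,0],[0,0,0.2]],[[0,0,0],[0,0,0.3]],[[0,0,0],[0,0,0.4]],[[0,0,0],[0,0,0.5]],[[0,0,0],[0,0,0.6]],[[0,0,0],[0,0,0.7]],[[0,0,0],[0,0,0.8]],[[0,0,0],[0,0,0.9]],[[0,0,0],[0,0,0.96]]]'
python3 -m inch '[[[0,0,0],[0,0,0.1]],[[0,0,0],[0,0,0.2]],[[0,0,0],[0,0,0.3]],[[0,0,0],[0,0,0.4]],[[0,0,0],[0,0,0.5]],[[0,0,0],[0,0,0.6]],[[0,0,0],[0,0,0.7]],[[0,0,0],[0,0,0.8]],[[0,0,0],[0,0,0.9]],[[0,0,0],[0,0,0.95]]]'
python3 -m inch '[[[0,0,0],[0,0,0]],[[0,0,0],[0,0,0]],[[0,0,0],[0,0,0]],[[0,0,0],[0,0,0]],[[0,0,0],[0,0,0]],[[0,0,0],[0,0,0]],[[0,0,0],[0,0,0]],[[0,0,0],[0,0,0]],[[0,0,0],[0,0,0]],[[0,0,0],[0,0,0]]]' 0.9
python3 -m inch '[[[0,0,-0.1],[0,0,0]],[[0,0,-0.2],[0,0,0]],[[0,0,-0.3],[0,0,0]],[[0,0,-0.45],[0,0,0]],[[0,0,-0.6],[0,0,0]],[[0,0,-0.75],[0,0,0]],[[0,0,-0.9],[0,0,0]],[[0,0,-1],[0,0,0]],[[0,0,-1],[0,0,0]],[[0,0,-1],[0,0,0]]]'
python3 - <<'E'
from h import *
snap('wrist','w11',(187,132,387,282),4); st(); snap('top','t11')
cv2.imwrite('pics/w11.png',np.hstack([cv2.resize(cv2.imread('pics/w11.png'),(440,330)),cv2.resize(cv2.imread('pics/t11_raw.png')[185:270,335:465],(360,235)).copy() if 0 else cv2.copyMakeBorder(cv2.resize(cv2.imread('pics/t11_raw.png')[180:260,335:465],(360,222)),0,108,0,0,cv2.BORDER_CONSTANT)]))
E
```

```text
clock: 85.75
position: [0.4654, -0.0271, 0.0327]
ee_rot: [0.355, 0.935, 0.0, 0.0]
ft_force: [-2.7, -3.1, 8.0]
grip_width: 0.408
grasp_force: 49.2
clock: 86.75
position: [0.4652, -0.0272, 0.0327]
ee_rot: [0.671, 0.741, -0.0, -0.0]
ft_force: [-3.2, -3.1, 9.6]
grip_width: 0.405
grasp_force: 49.5
clock: 87.75
position: [0.4652, -0.0265, 0.0321]
ee_rot: [0.67, 0.742, 0.0, -0.0]
ft_force: [0.2, 0.1, 0.5]
grip_width: 0.902
grasp_force: 0.0
clock: 88.75
position: [0.4651, -0.0264, 0.112]
ee_rot: [0.67, 0.742, 0.0, -0.0]
ft_force: [-0.5, 0.2, 1.0]
grip_width: 0.899
grasp_force: 0.0
t 88.8 p [ 0.4649 -0.0265  0.1117] yaw 95.9 F [-0.  -0.2 -0.9] grip 0.9 0.0 j7 0.14
```

View pics/w11.png

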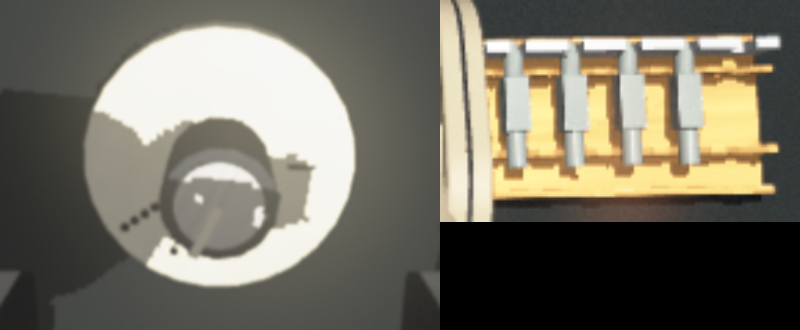

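The pointer runs from (215,205) to (195,250), toward the four-dot group: the dash is on the right at (300,165) and the five-dot group is at (140,218). The top view shows four bars home in the rack. One more numeric check of the pointer angle.

```bash
python3 - <<'E'
from h import *
g=cv2.imread('pics/w11_raw.png',0)
def w(u): return at('wrist',u,.059,'w11')
f=lambda x,y:(187+x/440*200,132+y/330*150)
c=cv2.HoughCircles(g,cv2.HOUGH_GRADIENT,1,10,param1=100,param2=12,minRadius=18,maxRadius=30)[0][:3]; print(c)
C=w(f(219,207)); P=w(f(195,250)); D=at('wrist',f(300,165),.018,'w11'); D0=at('wrist',f(219,155),.018,'w11')
F=at('wrist',f(140,218),.018,'w11')
an=lambda v:np.arctan2(v[1],v[0])
print('C',C,D0,'pointer-dash',an(D-C)-an(P-C),'five-dash',an(D-C)-an(F-C), 'pointer world deg',np.degrees(an(P-C)),'dash',np.degrees(an(D-C)))
pol=cv2.warpPolar(g,(36,144),f(219,209),36,cv2.INTER_LINEAR)
for a in range(36,70): print(a*2.5-90,pol[a,4:26:2])
st()
E
```

```text
[[286.5 221.5  27.1]
 [285.5 210.5  24.6]
 [392.5 288.5  23.8]]
C [ 0.46616911 -0.02722099  0.059     ] [ 0.4658099  -0.02341948  0.018     ] pointer-dash 2.056254787983876 five-dash 2.534821070579493 pointer world deg -111.69855082911621 dash 6.116170125927779
0.0 [139 135 134 133 132 131 131 108  83 148 241]
2.5 [140 136 134 133 131 131 130 107  82 140 240]
5.0 [140 136 134 133 132 131 130 107  82 138 239]
7.5 [141 137 135 133 132 131 130 106  83 140 238]
10.0 [142 138 135 133 133 132 130 106  83 146 238]
12.5 [142 139 136 134 133 132 130 107  84 156 240]
15.0 [143 140 138 135 134 133 131 108  84 157 241]
17.5 [144 141 140 137 135 134 132 109  83 144 240]
20.0 [145 142 141 139 138 136 134 114  87 140 237]
22.5 [145 143 143 142 141 140 138 123 100 137 231]
25.0 [145 145 144 144 143 143 141 135 121 134 204]
27.5 [145 145 145 145 145 145 143 142 136 140 174]
30.0 [146 145 145 145 145 145 144 143 142 142 159]
32.5 [146 146 145 145 145 146 144 143 141 140 154]
35.0 [146 146 145 145 145 144 143 140 133 130 152]
37.5 [146 146 145 144 144 142 140 133 114 106 167]
40.0 [146 146 144 144 142 
[... 276 characters left out ...]
13]
55.0 [145 143 138 135 131 129 128 126  96  80 101]
57.5 [145 142 137 134 131 129 128 127  99  79  97]
60.0 [145 141 136 133 129 129 129 129 102  81  85]
62.5 [145 140 135 132 129 129 130 129 107  81  84]
65.0 [144 139 135 132 130 130 130 130 108  81  85]
67.5 [143 139 134 131 130 131 131 131 110  82  84]
70.0 [143 138 134 131 131 131 131 130 111  82  82]
72.5 [142 137 133 131 131 132 131 130 112  82  81]
75.0 [142 137 133 131 132 132 132 130 114  84  80]
77.5 [141 136 132 131 132 132 131 130 119  85  81]
80.0 [141 136 132 131 132 132 131 130 121  86  82]
82.5 [140 136 132 131 133 133 132 130 121  88  82]
t 88.85 p [ 0.4649 -0.0265  0.1116] yaw 95.9 F [ 0.5 -0.1 -0.6] grip 0.9 0.0 j7 0.14
```

```bash
python3 -c "
from h import *
print(manip.hand_in())"
```

```text
the job is handed in; nothing more can be done
None
```

Four bars were on the bench; all are racked with their chamfered tips home in the plate's slots, the sleeve reads about 2.06 rad by the camera (four dots = 2.0), and the job was handed in at about 89 s; no verdict came back, and I told the ends apart by camera and by feel against the end plate instead of using the gauge bore.

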